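# Clear the key box, swap car key for spectacles case and shut it

### The job

The sliding cover of the key box on the hall shelf has had things dumped on it: before you slide it, put everything that lies on the cover into the blue-lined catch-all tray. Then push the cover fully open to its stop, take the black car key out and lay it in the white key dish, put the red spectacles case from the tray away in its place in the box, lying flat, and slide the cover fully shut over it. The rest stays in the tray, the white charger stays in the box, and the key stand and the little potted plant stay where they are.

Things in the scene. Friction and masses are not known exactly. Their poses are not given: they have to be found in the camera images.
- keybox: fixed light-wood key box, 440 long (its x, away from the robot) x 290 wide (its y) x 54 high; origin at the centre of its underside. Front compartment (x -210 to -30, y -135 to 135, floor at z 8, front wall and divider 36 high, side walls 54) under the sliding cover, which lies 10 below the side walls; the rear (x -5 to 220) is a fixed deck, top at z 54, that the cover slides under
- cover (a joint): frosted sliding cover of the box, 220 x 268 x 6 thick, its top at z 44: 0 m = fully shut, 0.195 m = fully open against its stop (slides along the box's +x, away from the robot). Stays where it is left, about 1.5 N of friction. May start up to 12 mm ajar. Things left on it are caught by the deck's edge when it slides
- cover_grip (a point): top of the middle of the cover's steel grip bar, a bar along the box's y, 120 long, 12 thick (along x), standing 28 above the cover near its front edge. When the cover is fully open the bar is 2 from the deck's edge, so fingers that pinch it must stay above the deck (18 below this point)
- peg: large wooden clothes peg lying on its side, 96 long (its x), 26 wide at the middle, 22 high; origin at the centre of its underside. May be absent
- stopper: orange silicone bottle stopper standing on its cap: cap 46 in diameter and 14 high at the bottom, tapering plug above it 24 to 18 in diameter, 66 high in all; origin at the centre of the cap's outer face, z towards the plug's tip. May be absent
- brush: small dark-wood clothes brush lying on its bristles, 105 long (its x), 30 wide, 34 high; origin at the centre of its underside. May be absent
- case: red spectacles case, 108 long (its x), 36 wide, 26 high; origin at the centre of its underside. Always there; it just fits lying flat under the shut cover
- carkey: black car key with a steel loop, lying in the front compartment: fob 68 long (its x, from -46 to 22), 28 wide, 20 high, the thin loop reaching on to x 60; origin at the underside, on the centre line. The fob is the part to grip
- charger: white pocket charger, 92 long (its x), 34 wide, 22 high, lying in the front compartment beside the key, to be left in the box; origin at the centre of its underside
- tray: fixed catch-all tray of dark wood with a blue lining, 280 (its x) x 190 (its y) x 16 high, walls 6 thick, floor 6 above the shelf; origin at the centre of its underside. It stands left or right of the box
- dish: fixed round white key dish, 160 across the rim, flat inside 140 across, rim 16 high, floor 6 above the shelf; origin at the centre of its underside. It stands on the other side of the box from the tray
- pot: bystander: terracotta-coloured ceramic pot with a succulent, 60 across, about 75 high, standing on the rear deck of the box; origin at the centre of its underside
- keystand: bystander: clear acrylic key stand with a turntable base 110 across, 166 high, standing beyond the dish as seen from the robot; origin at the centre of its underside
Mind the look-alikes: they are no part of the job. Of the things that look like the case, the middle-sized one is meant.

How it is judged:
By the outcome, as a careful person would: the job done as asked, in the order asked, and still so for the second after the job is handed in, with the robot touching nothing.
Of peg, stopper, brush only 1 to 3 are there at a start; the rules pass over those that are not, and their reading is None.
At some moment in a run one of brush, peg, carkey may be knocked a few centimetres aside while the robot is not near it.
Once in a run the grip may slacken for a moment while it holds something.
It also fails if it takes over 210 s, if anything falls off the work surface, if the arm or the gripper's body presses on something with over 40 N, if the wrist force passes 120 N, or if a joint passes its speed limit or range.

### The arm

A 7-joint arm with a two-finger parallel gripper is mounted at the origin on the work surface. World frame = base frame: x ahead of the robot, y to its left, z up, the work surface at z = 0. Lengths are in m, angles in rad, forces in N, time in s.
With the tool pointing down it reaches from about 0.425 to 0.95 m from the base axis. Payload 4.7 kg.
Tool frame: the origin (TCP) lies on the centre line of the jaws, within the pads' length; the fingertips stand 17 mm ahead of it and the grasp point (between the pads) lies 2 mm behind it; x points along the fingers, z is the direction in which the jaws open and shut, and the axes are right-handed (so a half turn about x gives the same grasp; the last joint's range is limited). The gripper opens to 85 mm and grips with 20 to 120 N. Pads are 22 mm wide; open, the fingers measure 114 mm over their backs; the gripper's body (76 mm by 85 mm) begins 54 mm behind the grasp point. The pads swing forward as they close: fully open they stand 13 mm farther back than shut.
Start: joints at [-1.298, 0.469, -0.049, 1.532, 0.024, 1.141, -0.082], TCP at [0.201, 0.645, 0.248] pointing down, gripper open.
Joint ranges: [-2.59, 2.59], [-0.33, 1.99], [-1.39, 1.29], [0.1, 2.45], [-1.04, 4.18], [0.21, 1.99], [-2.66, 2.66]. Speed limits (rad/s): [2.57, 2.57, 3.14, 3.14, 3.14, 3.14, 3.14].

### API

Orientations are given as [roll, pitch, yaw] about the fixed x, y, z axes, in that order (R = Rz(yaw) Ry(pitch) Rx(roll)).
In Python, from rig import status, imaging, close_job gives the robot as it stands.
- The arm moves only by the tool jog_arm, never from a script. Its argument "plan" is text: rows parted by semicolons, each of 7 numbers parted by spaces: the shift along the tool's x, y, z in cm, then the turn, a rotation vector about the tool's x, y, z in rad, then the closure, from -1 (fully open) to 1 (shut). A call has 1 to 10 rows; each row shifts and turns the pose as measured when the row begins, along the tool's axes as they then stand; what a row does not reach is not made up. A row lasts 1/12 s, in which the tool goes at most 41.7 mm and 7.16 degrees, less where a joint would pass 70% of its speed; a pose out of reach is approached as far as the arm can. A call is refused whole if a number of a shift passes 4.17 or a number of a turn 0.125, either way. A call with a gripper value outside its range is refused whole. The fingers move at their own pace and stop on an object; "force" is the grip in N (left out, the last holds). Time passes only in rows, so rows that do not move let the fingers close. It gives the time, the measured TCP pose, the force and the opening at its end, in the units of the state.
- status.sense(): the state, without advancing time (a new reading comes with each control period).
- imaging.snapshot(name): name is "scene" or "top" or "wrist"; returns a dict with "img" (480x640x3 uint8, red, green, blue), "z_map" (480x640 float32, m along the optical axis (not along the pixel's ray), 0 where there is no reading), "fx", "fy", "cx", "cy" (pixels), "R" (3x3) and "t" (3): a world point X has camera coordinates R X + t. Camera axes: x right, y down, z forward; pixel columns grow to the right and rows downward; lengths in m; the calibration is good to about 2 mm. A picture is of the moment at which its call begins.
- close_job(): hands the job in, once; it reports no verdict.
The state is a dict: "time_s": time; "joints": joint angles; "qd": joint speeds; "tau": joint torques, N m; "ee_pos": TCP position; "tcp_rot": TCP orientation; "ft_force": force on the tool from outside, world axes, zero at the start; "wrist_torque": the same for the moment, N m; "grip_width": finger opening in m.
Only numpy, scipy, OpenCV 4.12 (cv2) and the standard library are available. Lean on these libraries where they do the work, as an engineer would, in place of code of your own. Each camera call takes 0.05 s, during which the arm holds its last target.

## Working session

There is one attempt and no reset: what is moved stays moved. The work goes in short steps, Python scripts to look and compute and a tool call to move; the robot and the scene stay as the last step left them, time stands still between calls to the robot, and variables do not carry over. Pictures are saved under pics/ and viewed, and the job is handed in when it is done.

Besides the shell and the picture viewer there is one more tool, called after "Call:" by a JSON object that holds its "method" and its "body". jog_arm: Moves the arm, as the interface text tells. Its arguments: {"type":"object","properties":{"plan":{"type":"string"},"force":{"type":"number"}},"required":["plan"]}

```bash
ls; mkdir -p pics
python3 - <<'E'
from rig import status, imaging
import cv2
print(status.sense())
for n in ["scene","top","wrist"]:
    s=imaging.snapshot(n); cv2.imwrite(f"pics/a_{n}.png",s["img"][:,:,::-1])
    print(n,s["fx"],s["cx"],s["cy"],s["R"].tolist(),s["t"].tolist())
E
```

```text
pics
{'time_s': 0.0, 'joints': array([-1.29788621,  0.46941224, -0.04861082,  1.53368293,  0.02411918,
        1.14099517, -0.08226369]), 'qd': array([-0.00277032, -0.00029411, -0.00026642,  0.00022669,  0.00016182,
        0.0013082 , -0.00112369]), 'tau': array([-2.37997125e-05, -5.10325241e+01, -4.64175967e-02, -2.37691498e+01,
        1.07522268e-02,  7.90964841e-03,  9.54385904e-07]), 'ee_pos': array([0.20046494, 0.64397375, 0.24728579]), 'tcp_rot': array([-3.09957957,  1.56888512, -1.8305035 ]), 'ft_force': array([ 0.85952868,  0.97680525, -0.74009442]), 'wrist_torque': array([0.02307264, 0.01923996, 0.06149215]), 'grip_width': 0.08535576266797931}
scene 587.8829626485026 320.90159766335677 228.93305457461915 [[0.3043003662286048, 0.9525048456655903, 0.011653587289206638], [0.60767318122236, -0.18468543157835102, -0.772414782474944], [-0.7335765753731739, 0.2421276736481982, -0.6350114941617024]] [-0.1683292919901598, -0.2727350842228861, 1.675737240727025]
top 466.51847085070875 314.5756961505972 240.45989753264192 [[0.0019766938280352743, -0.9999830996441272, 0.005467458974111091], [-0.9849861675753713, -0.0028907979729486514, -0.1726090755790732], [0.1726219637435886, -0.00504417616692524, -0.9849752351811207]] [-0.0026850939130926518, 0.5784637118782991, 1.0470793304575]
wrist 381.50074289994785 320.2121800509663 240.82016671426462 [[0.2969916046571679, 0.9548781067834421, -0.0019462653551815482], [0.9053478681550224, -0.28093732420737055, 0.31846421697635313], [0.30354773000356877, -0.09634324601587307, -0.9479328850487297]] [-0.6731209013745449, -0.04105264535132161, 0.3814853806101843]
```

View pics/a_top.png

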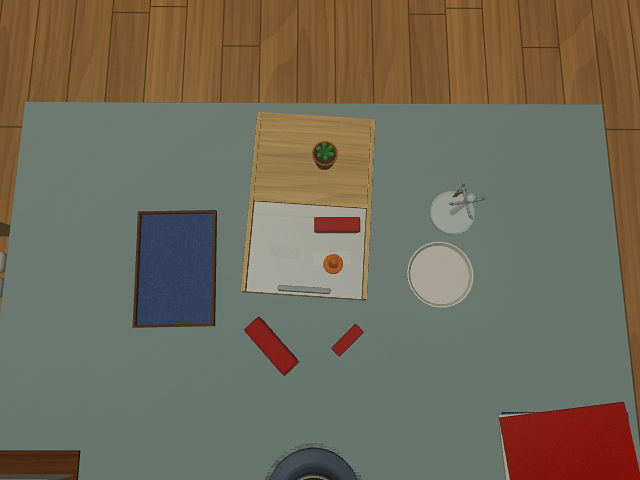

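View pics/a_scene.png

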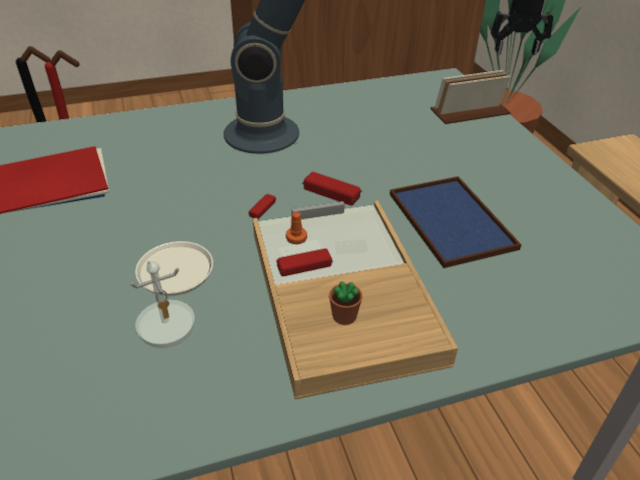

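View pics/a_wrist.png

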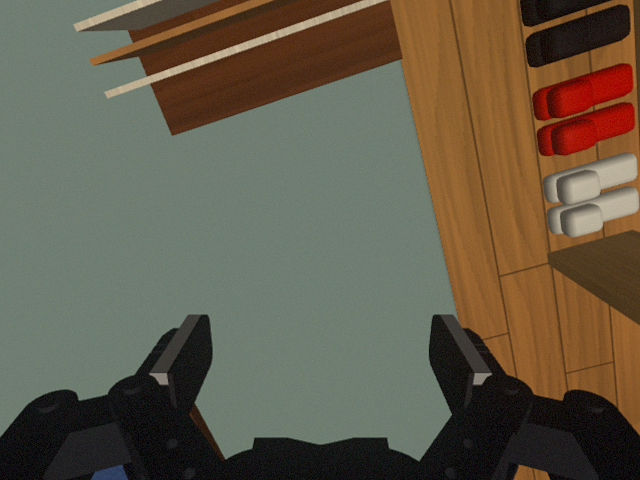

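The top view shows the red middle-sized case (337,225) and the stopper (333,264) on the cover. The tray is at (175,268) and the dish at (440,274). Two red look-alikes lie on the shelf at (271,346) and (347,340). There is no peg or brush in view.

```bash
cat > h.py <<'E'
import numpy as np, cv2
from rig import status, imaging
from scipy.spatial.transform import Rotation as Ro
def snap(n,save=None):
    s=imaging.snapshot(n)
    if save: cv2.imwrite(f"pics/{save}.png",s["img"][:,:,::-1])
    return s
def ray(s,px,z):
    px=np.atleast_2d(np.asarray(px,float))
    d=np.c_[(px[:,0]-s["cx"])/s["fx"],(px[:,1]-s["cy"])/s["fy"],np.ones(len(px))]@s["R"]
    c=-s["R"].T@s["t"]
    return c+d*((z-c[2])/d[:,2])[:,None]
def proj(s,X):
    X=np.atleast_2d(X); c=X@s["R"].T+s["t"]
    return np.c_[s["fx"]*c[:,0]/c[:,2]+s["cx"], s["fy"]*c[:,1]/c[:,2]+s["cy"]]
def cloud(s):
    v,u=np.mgrid[0:480,0:640]; z=s["z_map"]
    P=np.stack([(u-s["cx"])/s["fx"]*z,(v-s["cy"])/s["fy"]*z,z],-1)
    return (P-s["t"])@s["R"]
def blobs(m,amin=60):
    cs,_=cv2.findContours(m.astype(np.uint8),cv2.RETR_EXTERNAL,cv2.CHAIN_APPROX_NONE)
    return [c for c in cs if cv2.contourArea(c)>amin]
def rect(P):
    r=cv2.minAreaRect((np.asarray(P)[:,:2]*1000).astype(np.float32))
    (cx,cy),(w,h),a=r
    if w<h: w,h,a=h,w,a+90
    return round(cx,1),round(cy,1),round(w,1),round(h,1),round((a+90)%180-90,1)
def red(s):
    h=cv2.cvtColor(s["img"],cv2.COLOR_RGB2HSV)
    return ((h[...,0]<6)|(h[...,0]>172))&(h[...,1]>150)&(h[...,2]>60)
def orange(s):
    h=cv2.cvtColor(s["img"],cv2.COLOR_RGB2HSV)
    return (h[...,0]>=6)&(h[...,0]<14)&(h[...,1]>190)&(h[...,2]>100)
def blue(s):
    h=cv2.cvtColor(s["img"],cv2.COLOR_RGB2HSV)
    return (h[...,0]>105)&(h[...,0]<125)&(h[...,1]>90)
def tool():
    st=status.sense(); R=Ro.from_euler('xyz',st["tcp_rot"]).as_matrix()
    return st,R
E
python3 - <<'E'
from h import *
s=snap("top"); P=cloud(s)
for nm,m in [("red",red(s)),("orange",orange(s)),("blue",blue(s))]:
    for c in blobs(m):
        mm=np.zeros((480,640),np.uint8); cv2.drawContours(mm,[c],-1,1,-1); q=P[mm>0]
        zt=np.percentile(q[:,2],[5,50,95]).round(4)
        top=q[q[:,2]>zt[1]-.006]
        print(nm,cv2.boundingRect(c),"z",zt,"top",rect(top),"ray",rect(ray(s,c[:,0],zt[1])))
# box by height
Z=P[...,2]
for lo,hi,nm in [(.049,.060,"deck/walls"),(.040,.047,"cover")]:
    m=(Z>lo)&(Z<hi)&(P[...,0]>.3)&(P[...,1]<.3)&(P[...,1]>-.3)
    for c in blobs(m,300): 
        mm=np.zeros((480,640),np.uint8); cv2.drawContours(mm,[c],-1,1,-1); q=P[(mm>0)&m]
        print(nm,cv2.boundingRect(c),np.median(q[:,2]),rect(q))
m=(Z>.062)&(Z<.08)&(P[...,0]>.3)&(abs(P[...,1])<.3)
for c in blobs(m,20):
    mm=np.zeros((480,640),np.uint8); cv2.drawContours(mm,[c],-1,1,-1); q=P[(mm>0)&m]; print("hi",cv2.boundingRect(c),np.median(q[:,2]),rect(q))
for v,u in [(203,250),(203,300),(203,366),(290,250),(240,300),(300,100),(274,440)]: print(u,v,P[v,u].round(3))
# dish
h=cv2.cvtColor(s["img"],cv2.COLOR_RGB2HSV)
m=(Z<.03)&(h[...,1]<60)&(h[...,2]>150)&(P[...,1]<-.1)
for c in blobs(m,300): print("dish",cv2.minEnclosingCircle(c),ray(s,[cv2.minEnclosingCircle(c)[0]],.016))
E
```

```text
red (499, 402, 141, 78) z [0.0158 0.0192 0.0226] top (183.2, -352.4, 791.9, 226.0, 75.9) ray (112.0, -575.4, 290.6, 166.0, -83.2)
red (332, 325, 31, 31) z [0.0172 0.0213 0.0243] top (375.2, -51.8, 97.8, 79.2, 44.0) ray (349.1, -77.0, 79.0, 24.4, -45.8)
red (245, 318, 53, 57) z [0.0307 0.035  0.0386] top (364.3, 70.6, 138.2, 129.2, 44.5) ray (336.5, 98.8, 138.8, 45.6, 42.5)
red (315, 217, 45, 15) z [0.0677 0.0713 0.0748] top (510.1, -50.5, 245.0, 103.1, -1.5) ray (613.8, -53.3, 102.4, 33.2, -89.8)
orange (324, 255, 19, 18) z [0.0569 0.0619 0.1117] top (470.3, -15.4, 162.0, 41.4, -28.0) ray (522.6, -43.8, 41.6, 39.5, -89.9)
blue (138, 214, 75, 110) z [0.0049 0.0084 0.0119] top (520.2, 214.3, 418.0, 265.7, -89.6) ray (518.4, 334.4, 264.2, 173.1, 1.3)
deck/walls (241, 112, 134, 188) 0.05593527623880998 (671.6, 10.5, 442.4, 291.1, -3.7)
cover (246, 201, 121, 99) 0.045057462919275815 (558.9, 16.3, 274.4, 216.5, 86.3)
hi (278, 285, 52, 9) 0.07312350704867271 (463.4, 23.8, 116.5, 12.3, 86.2)
hi (314, 217, 46, 16) 0.07114610778502141 (613.7, -52.6, 106.2, 36.2, -89.1)
250 203 [0.667 0.152 0.058]
300 203 [0.667 0.033 0.058]
366 203 [ 0.669 -0.124  0.052]
250 290 [0.462 0.148 0.046]
300 240 [0.58  0.033 0.046]
100 300 [0.441 0.514 0.   ]
440 274 [ 0.505 -0.305  0.006]
dish ((439.6000061035156, 274.3999938964844), 33.522029876708984) [[ 0.50266703 -0.30165897  0.016     ]]
dish ((451.896728515625, 212.98057556152344), 21.08582878112793) [[ 0.65399807 -0.33861603  0.016     ]]
```

Run:
```python
import cv2
for n,(x,y,w,h) in {"top":(230,100,160,220),"scene":(220,170,260,220)}.items():
    i=cv2.imread(f"pics/a_{n}.png")[y:y+h,x:x+w]; k=min(800/w,600/h); cv2.imwrite(f"pics/a_{n}z.png",cv2.resize(i,None,fx=k,fy=k,interpolation=3))
```

```text
(no output)
```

View pics/a_topz.png

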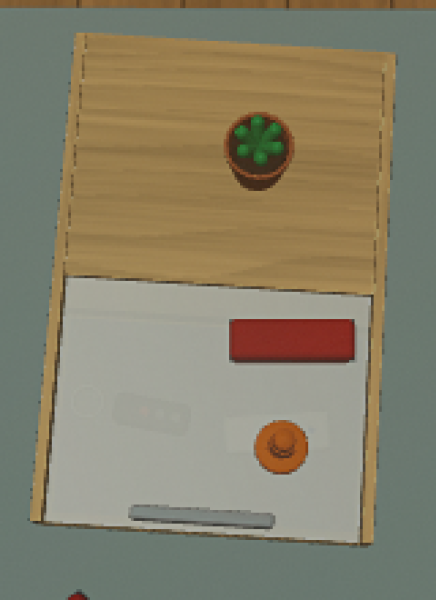

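View pics/a_scenez.png

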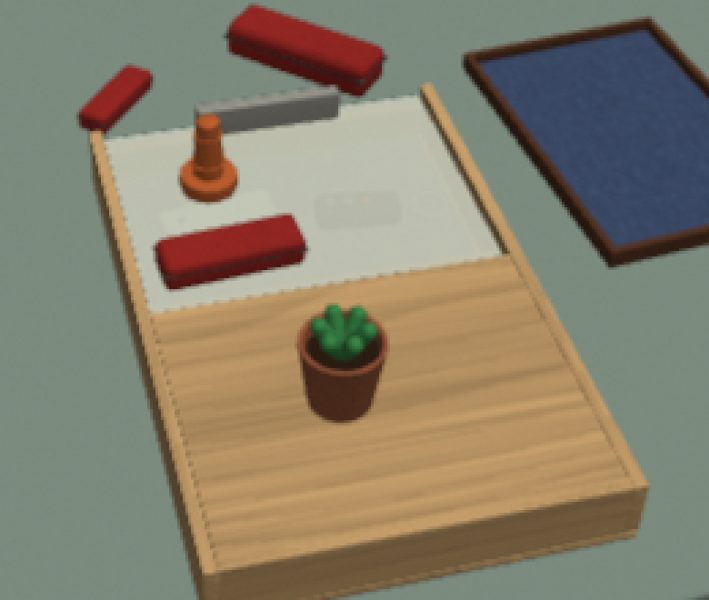

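```bash
cat >> h.py <<'E'
def goto(x=None,y=None,z=None,zdir=None):
    """print shift in tool axes (cm) and turn (rad rotvec, tool) to target; tool x down, tool z along zdir (xy angle deg, mod 180)"""
    st,R=tool(); p=st["ee_pos"]; t=np.array([p[0] if x is None else x,p[1] if y is None else y,p[2] if z is None else z])
    cur=np.degrees(np.arctan2(R[1,2],R[0,2]))
    a=cur if zdir is None else zdir
    if zdir is not None: a=cur+((zdir-cur+90)%180-90)
    zx=np.array([np.cos(np.radians(a)),np.sin(np.radians(a)),0]); xx=np.array([0,0,-1.]); Rt=np.c_[xx,np.cross(zx,xx),zx]
    rv=Ro.from_matrix(R.T@Rt).as_rotvec()
    print("t%.1f pos"%st["time_s"],p.round(4),"zdir %.1f"%cur,"tilt",(R.T@[0,0,-1]).round(3),"w%.4f"%st["grip_width"],"F",st["ft_force"].round(1),"j",st["joints"].round(2))
    print(" shift now-axes cm",(R.T@(t-p)*100).round(2)," final-axes cm",(Rt.T@(t-p)*100).round(2)," turn",rv.round(3))
E
python3 -c "
from h import *
goto(.522,-.044,.25,0)
goto(.522,-.044,.25,-3.7)
_,R=tool();print(R.round(3))"
```

```text
t0.2 pos [0.2005 0.6442 0.2477] zdir 72.7 tilt [1.    0.    0.001] w0.0853 F [ 0.3 -0.5 -1. ] j [-1.3   0.47 -0.05  1.53  0.02  1.14 -0.08]
 shift now-axes cm [ -0.17 -51.15 -56.16]  final-axes cm [ -0.23 -68.82  32.15]  turn [ 1.269e+00 -1.000e-03  1.000e-03]
t0.2 pos [0.2005 0.6442 0.2477] zdir 72.7 tilt [1.    0.    0.001] w0.0853 F [ 0.3 -0.5 -1. ] j [-1.3   0.47 -0.05  1.53  0.02  1.14 -0.08]
 shift now-axes cm [ -0.17 -51.15 -56.16]  final-axes cm [ -0.23 -66.6   36.52]  turn [ 1.334e+00 -1.000e-03  1.000e-03]
[[-0.    -0.955  0.297]
 [-0.001  0.297  0.955]
 [-1.    -0.    -0.001]]
```

Call:
{"method": "jog_arm", "body": {"plan": "0 0 0 0.125 0 0 -1;0 0 0 0.125 0 0 -1;0 0 0 0.125 0 0 -1;0 0 0 0.125 0 0 -1;0 0 0 0.125 0 0 -1;0 0 0 0.125 0 0 -1;0 0 0 0.125 0 0 -1;0 0 0 0.125 0 0 -1;0 0 0 0.125 0 0 -1;0 0 0 0.125 0 0 -1", "force": 40}}

```text
time_s: 1.03
ee_pos: [0.2001, 0.6424, 0.2444]
tcp_rot: [-1.992, 1.564, -1.979]
ft_force: [-0.1, -0.1, 0.2]
grip_width: 0.0852
```

```bash
python3 -c "
from h import *
goto(.522,-.044,.25,0)"
```

```text
t1.0 pos [0.2001 0.6424 0.2444] zdir 0.7 tilt [1.    0.006 0.003] w0.0852 F [-0.1 -0.1  0.2] j [-1.49  0.47  0.22  1.55 -0.11  1.14 -1.22]
 shift now-axes cm [ -0.2  -69.05  31.3 ]  final-axes cm [ -0.56 -68.64  32.19]  turn [ 0.013 -0.003  0.007]
```

Call:
{"method": "jog_arm", "body": {"plan": "0 -2 3 0 0 0 -1;0 -3 3 0 0 0 -1;0 -4 3 0 0 0 -1;0 -4 3 0 0 0 -1;0 -4 3 0 0 0 -1;0 -4 3 0 0 0 -1;0 -4 3 0 0 0 -1;0 -4 3 0 0 0 -1;0 -4 3 0 0 0 -1;0 -4 3 0 0 0 -1"}}

```text
time_s: 1.87
ee_pos: [0.4593, 0.3346, 0.2408]
tcp_rot: [-2.767, 1.561, -2.733]
ft_force: [0.7, -0.4, -0.1]
grip_width: 0.0855
```

Call:
{"method": "jog_arm", "body": {"plan": "0 -4 0 0 0 0 -1;0 -4 0 0 0 0 -1;0 -4 0 0 0 0 -1;0 -4 0 0 0 0 -1;0 -4 0 0 0 0 -1;0 -3 0 0 0 0 -1;0 -2 0 0 0 0 -1;0 0 0 0 0 0 -1"}}

```text
time_s: 2.53
ee_pos: [0.4709, 0.0639, 0.2421]
tcp_rot: [-2.224, 1.564, -2.207]
ft_force: [0.2, 0.2, -0.3]
grip_width: 0.0855
```

```bash
python3 -c "
from h import *
goto(.522,-.044,.2,0)"
```

```text
t2.5 pos [0.4709 0.0639 0.2421] zdir 1.0 tilt [1.    0.005 0.004] w0.0855 F [ 0.2  0.2 -0.3] j [-0.66  0.15  0.49  2.02 -0.08  1.   -0.12]
 shift now-axes cm [  4.25 -10.85   4.95]  final-axes cm [  4.21 -10.79   5.11]  turn [ 0.017 -0.004  0.005]
```

Call:
{"method": "jog_arm", "body": {"plan": "0 -3 2 0.017 -0.004 0.005 -1;0 -3 2 0 0 0 -1;1 -3 1 0 0 0 -1;1 -1.5 0.5 0 0 0 -1;0 0 0 0 0 0 -1"}}

```text
time_s: 2.95
ee_pos: [0.5291, -0.042, 0.2222]
tcp_rot: [0.672, 1.566, 0.677]
ft_force: [-0.2, -0.6, 0.6]
grip_width: 0.0854
```

Run:
```python
from h import *
goto(.522,-.044,.095,0)
s=snap("wrist","b_wrist"); t=snap("top","b_top")
P=cloud(s)
for nm,m in [("or",orange(s)),("red",red(s))]:
  for c in blobs(m,100):
    mm=np.zeros((480,640),np.uint8); cv2.drawContours(mm,[c],-1,1,-1); q=P[mm>0]
    print(nm,cv2.boundingRect(c),np.percentile(q[:,2],[5,50,95]).round(4))
    for lo,hi in [(.05,.062),(.064,.076),(.1,.115)]:
        k=q[(q[:,2]>lo)&(q[:,2]<hi)]
        if len(k)>20: print(lo,len(k),rect(k))
```

```text
t3.0 pos [ 0.5291 -0.042   0.2222] zdir 0.2 tilt [ 1.    -0.003 -0.003] w0.0854 F [-0.2 -0.6  0.6] j [-0.45  0.28  0.55  1.93 -0.18  0.97  0.19]
 shift now-axes cm [12.71 -0.24 -0.76]  final-axes cm [12.72 -0.2  -0.71]  turn [ 0.004  0.003 -0.003]
or (283, 197, 56, 62) [0.0572 0.0699 0.1105]
0.05 1212 (521.0, -42.3, 44.0, 40.4, -4.7)
0.064 219 (521.3, -40.8, 26.7, 18.8, -1.3)
0.1 641 (521.0, -43.8, 17.9, 17.4, 47.9)
red (79, 208, 90, 78) [0.0091 0.0196 0.0211]
red (400, 170, 57, 132) [0.0665 0.0701 0.0713]
0.064 5786 (611.5, -53.0, 106.2, 34.3, -89.9)
red (0, 0, 128, 116) [0.0298 0.0341 0.0356]
```

View pics/b_wrist.png

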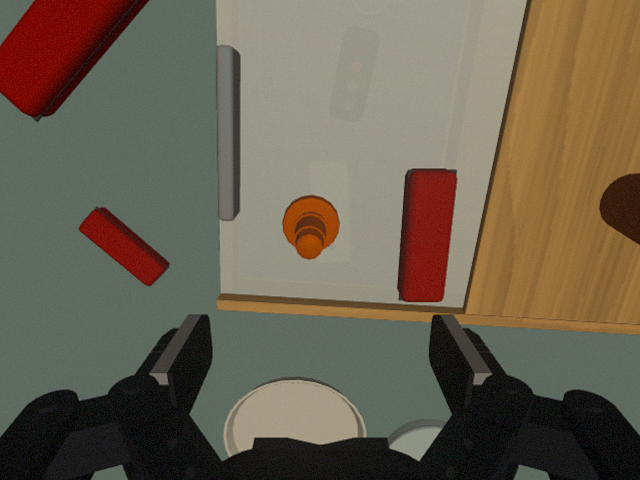

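Call:
{"method": "jog_arm", "body": {"plan": "2 -0.2 -0.8 0 0 0 -0.2;3 0 0 0 0 0 -0.2;3 0 0 0 0 0 -0.2;2.5 0 0 0 0 0 -0.2;1.5 0 0 0 0 0 -0.2;0.5 0 0 0 0 0 -0.2;0 0 0 0 0 0 -0.2"}}

```text
time_s: 3.63
ee_pos: [0.5243, -0.0233, 0.0981]
tcp_rot: [0.891, 1.551, 0.921]
ft_force: [-0.4, 0.6, 0.4]
grip_width: 0.0513
```

Run:
```python
from h import *
goto(.521,-.0435,.095,0)
```

```text
t3.6 pos [ 0.5243 -0.0233  0.0981] zdir 1.7 tilt [ 1.    -0.016 -0.013] w0.0513 F [-0.4  0.6  0.4] j [-0.39  0.44  0.46  2.06 -0.33  0.7   0.31]
 shift now-axes cm [ 0.27 -2.02 -0.39]  final-axes cm [ 0.31 -2.02 -0.33]  turn [ 0.029  0.012 -0.016]
```

Call:
{"method": "jog_arm", "body": {"plan": "0.1 -1 -0.2 0.029 0.012 -0.016 -0.2;0.1 -1 -0.1 0 0 0 -0.2;0 0 0 0 0 0 -0.2"}}

```text
time_s: 3.88
ee_pos: [0.5229, -0.0397, 0.0983]
tcp_rot: [0.586, 1.567, 0.593]
ft_force: [0.1, -0.5, 0.1]
grip_width: 0.0513
```

Run:
```python
from h import *
goto(.521,-.0435,.095,0)
```

```text
t3.9 pos [ 0.5229 -0.0397  0.0983] zdir 0.4 tilt [ 1.    -0.002 -0.003] w0.0513 F [ 0.1 -0.5  0.1] j [-0.38  0.45  0.48  2.05 -0.31  0.71  0.31]
 shift now-axes cm [ 0.33 -0.38 -0.19]  final-axes cm [ 0.33 -0.38 -0.19]  turn [ 0.007  0.003 -0.002]
```

Call:
{"method": "jog_arm", "body": {"plan": "0.5 -0.5 -0.3 0.007 0.003 -0.002 -0.2;0 0 0 0 0 0 -0.2;0 0 0 0 0 0 1;0 0 0 0 0 0 1;0 0 0 0 0 0 1;0 0 0 0 0 0 1;0 0 0 0 0 0 1;0 0 0 0 0 0 1", "force": 40}}

```text
time_s: 4.55
ee_pos: [0.5217, -0.044, 0.096]
tcp_rot: [0.439, 1.563, 0.44]
ft_force: [0.3, -0.2, -0.9]
grip_width: 0.0203
```

Run:
```python
from h import *
goto(.45,.34,.15,0)
```

```text
t4.5 pos [ 0.5217 -0.044   0.096 ] zdir 0.1 tilt [ 1.    -0.003 -0.007] w0.0203 F [ 0.3 -0.2 -0.9] j [-0.37  0.45  0.48  2.06 -0.32  0.7   0.31]
 shift now-axes cm [-5.32 38.42 -7.08]  final-axes cm [-5.4  38.4  -7.17]  turn [ 0.001  0.007 -0.003]
```

Call:
{"method": "jog_arm", "body": {"plan": "-1.5 0 0 0 0 0 1;-2.5 0 0 0 0 0 1;-2.5 0 0 0 0 0 1;0 2 -0.5 0 0 0 1;0 3 -0.5 0 0 0 1;0 3.5 -0.5 0 0 0 1;0 3.5 -0.7 0 0 0 1;0 3.5 -0.7 0 0 0 1;0 3.5 -0.7 0 0 0 1;0 3.5 -0.7 0 0 0 1"}}

```text
time_s: 5.38
ee_pos: [0.4792, 0.1794, 0.1642]
tcp_rot: [-0.056, 1.563, -0.076]
ft_force: [1.2, 0.2, -0.7]
grip_width: 0.0203
```

Run:
```python
from h import *
goto(.45,.34,.15,0)
```

```text
t5.4 pos [0.4792 0.1794 0.1642] zdir -1.1 tilt [ 1.     0.    -0.008] w0.0203 F [ 1.2  0.2 -0.7] j [-0.84  0.32  0.48  2.03 -0.19  0.83 -0.27]
 shift now-axes cm [ 1.38 16.   -3.26]  final-axes cm [ 1.42 16.06 -2.92]  turn [-0.02   0.008  0.001]
```

Call:
{"method": "jog_arm", "body": {"plan": "0 3.5 -0.7 -0.02 0.008 0 1;0 3.5 -0.7 0 0 0 1;0 3.5 -0.7 0 0 0 1;0.5 2.5 -0.5 0 0 0 1;0.5 1 0 0 0 0 1;0 0 0 0 0 0 1;0 0 0 0 0 0 1"}}

```text
time_s: 5.97
ee_pos: [0.447, 0.3356, 0.1526]
tcp_rot: [2.414, 1.568, 2.43]
ft_force: [0.2, -1.7, -1.1]
grip_width: 0.0202
```

Run:
```python
from h import *
goto(.45,.34,.06,0)
```

```text
t6.0 pos [0.447  0.3356 0.1526] zdir 1.0 tilt [ 1.    -0.002  0.002] w0.0202 F [ 0.2 -1.7 -1.1] j [-1.04  0.4   0.41  1.93 -0.21  0.85 -0.5 ]
 shift now-axes cm [9.26 0.41 0.33]  final-axes cm [9.26 0.44 0.3 ]  turn [ 0.017 -0.002 -0.002]
```

Call:
{"method": "jog_arm", "body": {"plan": "2 0 0 0.017 0 0 1;2 0 0 0 0 0 1;2 0 0 0 0 0 1;1.5 0 0 0 0 0 1;0.8 0 0 0 0 0 1;0 0 0 0 0 0 1;0 0 0 0 0 0 1"}}

```text
time_s: 6.55
ee_pos: [0.4542, 0.3207, 0.0691]
tcp_rot: [-0.843, 1.567, -0.864]
ft_force: [0.4, -0.2, -1.0]
grip_width: 0.0201
```

Run:
```python
from h import *
goto(.45,.335,.059,0)
```

```text
t6.5 pos [0.4542 0.3207 0.0691] zdir -1.2 tilt [ 1.     0.003 -0.002] w0.0201 F [ 0.4 -0.2 -1. ] j [-0.98  0.52  0.37  1.99 -0.29  0.68 -0.45]
 shift now-axes cm [ 1.01  1.42 -0.45]  final-axes cm [ 1.01  1.43 -0.42]  turn [-0.022  0.002  0.003]
```

Call:
{"method": "jog_arm", "body": {"plan": "0.5 0.3 0 -0.02 0 0 1;0.3 0 0 0 0 0 1;0.2 0 0 0 0 0 1;0 0 0 0 0 0 1"}}

```text
time_s: 6.88
ee_pos: [0.4568, 0.3231, 0.0613]
tcp_rot: [0.051, 1.564, 0.049]
ft_force: [-0.6, -1.0, -0.4]
grip_width: 0.0196
```

Run:
```python
from h import *
goto(.45,.335,.058,0)
s=snap("scene","c_scene")
```

```text
t6.9 pos [0.4568 0.3231 0.0613] zdir -0.1 tilt [ 1.    -0.    -0.006] w0.0196 F [-0.6 -1.  -0.4] j [-0.97  0.54  0.36  1.99 -0.29  0.66 -0.42]
 shift now-axes cm [ 0.32  1.19 -0.68]  final-axes cm [ 0.33  1.19 -0.68]  turn [-0.003  0.006 -0.   ]
```

View pics/c_scene.png

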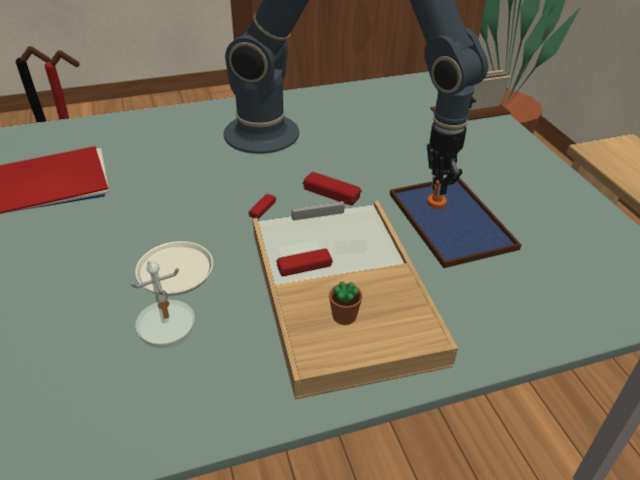

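The scene shows the stopper held just above the tray at (437,200), so I can lower it the last few millimetres and release.

Call:
{"method": "jog_arm", "body": {"plan": "0.3 0 0 0 0 0 1;0.1 0 0 0 0 0 1;0 0 0 0 0 0 1;0 0 0 0 0 0 0.2;0 0 0 0 0 0 0;0 0 0 0 0 0 -0.2;0 0 0 0 0 0 -0.2;0 0 0 0 0 0 -0.2"}}

```text
time_s: 7.6
ee_pos: [0.4575, 0.3244, 0.0583]
tcp_rot: [0.281, 1.562, 0.28]
ft_force: [0.3, 0.3, -0.0]
grip_width: 0.051
```

Call:
{"method": "jog_arm", "body": {"plan": "-2 0 0 0 0 0 -0.2;-3 0 0 0 0 0 -0.2;-3 0 0 0 0 0 -0.2;-3 0 0 0 0 0 -0.2;0 -3 1 0 0 0 -0.2;0 -4 1.5 0 0 0 -0.2;0 -4 1.5 0 0 0 -0.2;0 -4 1.5 0 0 0 -0.2;0 -4 1.5 0 0 0 -0.2;0 -4 1.5 0 0 0 -0.2"}}

```text
time_s: 8.43
ee_pos: [0.5412, 0.1052, 0.174]
tcp_rot: [0.696, 1.558, 0.721]
ft_force: [0.9, 0.4, 0.7]
grip_width: 0.0513
```

Run:
```python
from h import *
goto(.6115,-.053,.14,0)
```

```text
t8.4 pos [0.5412 0.1052 0.174 ] zdir 1.5 tilt [ 1.    -0.008 -0.01 ] w0.0513 F [0.9 0.4 0.7] j [-0.65  0.37  0.49  1.94 -0.23  0.88 -0.02]
 shift now-axes cm [  3.33 -16.02   6.59]  final-axes cm [  3.4  -15.82   7.03]  turn [ 0.025  0.01  -0.009]
```

Call:
{"method": "jog_arm", "body": {"plan": "0 -4 1.7 0.025 0.01 -0.009 -0.45;0.5 -4 1.7 0 0 0 -0.45;0.5 -3.5 1.5 0 0 0 -0.45;1 -2.5 1.2 0 0 0 -0.45;1 -1 0.4 0 0 0 -0.45;0 0 0 0 0 0 -0.45;0 0 0 0 0 0 -0.45"}}

```text
time_s: 9.02
ee_pos: [0.6083, -0.0582, 0.1456]
tcp_rot: [-0.76, 1.563, -0.777]
ft_force: [-0.3, 0.3, -0.2]
grip_width: 0.0619
```

Run:
```python
from h import *
goto(.6115,-.053,.073,0)
s=snap("top"); w=snap("wrist","d_wrist"); P=cloud(s)
for c in blobs(orange(s)):
    print("stopper",ray(s,[cv2.minEnclosingCircle(c)[0]],.02))
P=cloud(w); 
m=red(w)&(P[...,2]>.055)&(P[...,2]<.08); print(m.sum(), rect(P[m]), np.median(P[m][:,2]))
```

```text
t9.0 pos [ 0.6083 -0.0582  0.1456] zdir -1.0 tilt [ 1.     0.006 -0.006] w0.0619 F [-0.3  0.3 -0.2] j [-0.34  0.5   0.5   1.82 -0.3   0.89  0.28]
 shift now-axes cm [7.25 0.57 0.27]  final-axes cm [7.26 0.52 0.32]  turn [-0.018  0.006  0.006]
10570 (612.3, -53.2, 106.8, 35.3, -89.8) 0.07008915028468497
```

View pics/d_wrist.png

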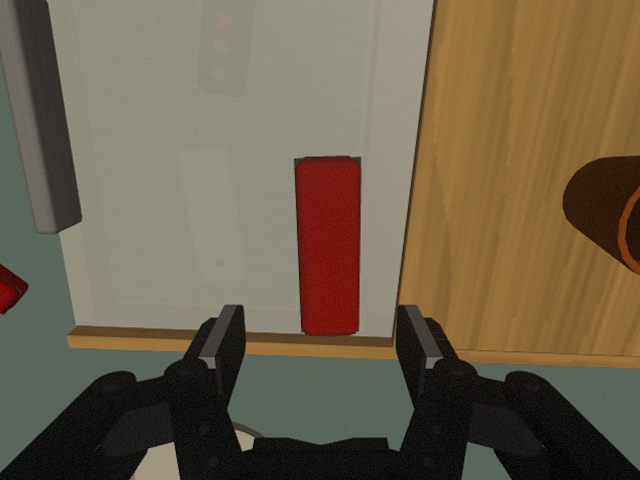

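Call:
{"method": "jog_arm", "body": {"plan": "1.5 0.5 0.3 -0.018 0.006 0.006 -0.45;2 0 0 0 0 0 -0.45;2 0 0 0 0 0 -0.45;1.2 0 0 0 0 0 -0.45;0 0 0 0 0 0 -0.45;0 0 0 0 0 0 -0.45"}}

```text
time_s: 9.62
ee_pos: [0.6129, -0.038, 0.0766]
tcp_rot: [1.24, 1.561, 1.263]
ft_force: [0.8, -0.6, -0.1]
grip_width: 0.0616
```

Run:
```python
from h import *
goto(.612,-.053,.067,0)
s=snap("top","d_top"); print([cv2.boundingRect(c) for c in blobs(orange(s),10)])
```

```text
t9.6 pos [ 0.6129 -0.038   0.0766] zdir 1.3 tilt [ 1.    -0.009 -0.003] w0.0616 F [ 0.8 -0.6 -0.1] j [-0.32  0.59  0.44  1.85 -0.36  0.77  0.34]
 shift now-axes cm [ 0.94 -1.5  -0.12]  final-axes cm [ 0.96 -1.5  -0.09]  turn [ 0.023  0.003 -0.009]
[]
```

View pics/d_top.png

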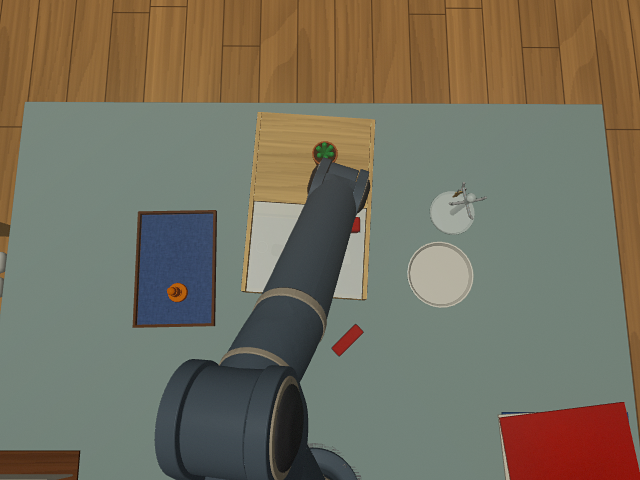

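The stopper stands in the tray at pixel (177,292). I'll correct the case grasp and close.

Call:
{"method": "jog_arm", "body": {"plan": "0.3 -1 0 0.023 0.003 -0.009 -0.45;0.4 -0.7 -0.1 0 0 0 -0.45;0.3 -0.2 0 0 0 0 -0.45;0 0 0 0 0 0 -0.45"}}

```text
time_s: 10.0
ee_pos: [0.6139, -0.0584, 0.0686]
tcp_rot: [-0.16, 1.566, -0.161]
ft_force: [-1.5, -0.4, -0.1]
grip_width: 0.062
```

Run:
```python
from h import *
goto(.612,-.053,.067,0)
```

```text
t10.0 pos [ 0.6139 -0.0584  0.0686] zdir -0.1 tilt [ 1.     0.001 -0.005] w0.0620 F [-1.5 -0.4 -0.1] j [-0.29  0.61  0.44  1.85 -0.37  0.76  0.35]
 shift now-axes cm [ 0.16  0.54 -0.19]  final-axes cm [ 0.16  0.54 -0.19]  turn [-0.001  0.005  0.001]
```

Call:
{"method": "jog_arm", "body": {"plan": "0.2 0.3 -0.2 0 0.005 0 -0.45;0 0 0 0 0 0 1;0 0 0 0 0 0 1;0 0 0 0 0 0 1;0 0 0 0 0 0 1;0 0 0 0 0 0 1;0 0 0 0 0 0 1", "force": 50}}

```text
time_s: 10.58
ee_pos: [0.6122, -0.0561, 0.0674]
tcp_rot: [-0.519, 1.569, -0.522]
ft_force: [0.6, -0.5, -1.0]
grip_width: 0.0349
```

Call:
{"method": "jog_arm", "body": {"plan": "-1 0 0 0 0 0 1;-2 0 0 0 0 0 1;-3 0 0 0 0 0 1;-3 0 0 0 0 0 1;0 2 0 0 0 0 1;0 3 0 0 0 0 1;0 3.5 0 0 0 0 1;0 3.5 0 0 0 0 1;0 3.5 0 0 0 0 1;0 3.5 0 0 0 0 1"}}

```text
time_s: 11.42
ee_pos: [0.6141, 0.127, 0.1681]
tcp_rot: [-0.878, 1.564, -0.904]
ft_force: [1.0, 0.2, -1.3]
grip_width: 0.0349
```

Run:
```python
from h import *
goto(.58,.335,.12,0)
```

```text
t11.4 pos [0.6141 0.127  0.1681] zdir -1.5 tilt [ 1.     0.005 -0.004] w0.0349 F [ 1.   0.2 -1.3] j [-0.63  0.5   0.5   1.76 -0.28  0.95 -0.05]
 shift now-axes cm [ 4.68 20.73 -3.96]  final-axes cm [ 4.81 20.8  -3.41]  turn [-0.026  0.004  0.005]
```

Call:
{"method": "jog_arm", "body": {"plan": "0 3.5 -0.6 -0.026 0 0 1;0 3.5 -0.6 0 0 0 1;0 3.5 -0.6 0 0 0 1;0.5 3.5 -0.6 0 0 0 1;1 2.5 -0.4 0 0 0 1;1 1.5 0 0 0 0 1;0 0 0 0 0 0 1;0 0 0 0 0 0 1"}}

```text
time_s: 12.08
ee_pos: [0.5824, 0.3277, 0.1458]
tcp_rot: [0.157, 1.563, 0.173]
ft_force: [0.1, -1.1, -1.4]
grip_width: 0.0354
```

Run:
```python
from h import *
goto(.58,.335,.031,0)
```

```text
t12.1 pos [0.5824 0.3277 0.1458] zdir 0.9 tilt [ 1.    -0.001 -0.007] w0.0354 F [ 0.1 -1.1 -1.4] j [-0.89  0.58  0.45  1.68 -0.3   0.95 -0.31]
 shift now-axes cm [11.48  0.72 -0.32]  final-axes cm [11.48  0.73 -0.24]  turn [ 0.016  0.007 -0.001]
```

Call:
{"method": "jog_arm", "body": {"plan": "2 0.5 0 0.016 0.007 0 1;2 0.3 0 0 0 0 1;2 0.3 0 0 0 0 1;2 0.3 0 0 0 0 1;1.5 0 0 0 0 0 1;1 0 0 0 0 0 1;0 0 0 0 0 0 1"}}

```text
time_s: 12.67
ee_pos: [0.592, 0.3254, 0.0424]
tcp_rot: [-0.446, 1.561, -0.467]
ft_force: [-0.2, -0.0, -0.2]
grip_width: 0.0352
```

Run:
```python
from h import *
goto(.58,.335,.0295,0)
```

```text
t12.7 pos [0.592  0.3254 0.0424] zdir -1.2 tilt [ 1.     0.004 -0.009] w0.0352 F [-0.2 -0.  -0.2] j [-0.84  0.72  0.41  1.71 -0.36  0.78 -0.29]
 shift now-axes cm [ 1.27  0.94 -1.23]  final-axes cm [ 1.29  0.96 -1.2 ]  turn [-0.021  0.009  0.004]
```

Call:
{"method": "jog_arm", "body": {"plan": "0.4 0.5 -0.5 -0.02 0.009 0.004 1;0.4 0.3 -0.3 0 0 0 1;0.3 0 0 0 0 0 1;0.2 0 0 0 0 0 1;0 0 0 0 0 0 1;0 0 0 0 0 0 1"}}

```text
time_s: 13.17
ee_pos: [0.5871, 0.331, 0.0325]
tcp_rot: [0.272, 1.566, 0.268]
ft_force: [0.2, 0.7, -2.2]
grip_width: 0.0349
```

Run:
```python
from h import *
goto(.58,.335,.0295,0)
```

```text
t13.2 pos [0.5871 0.331  0.0325] zdir -0.2 tilt [ 1.    -0.001 -0.005] w0.0349 F [ 0.2  0.7 -2.2] j [-0.84  0.73  0.39  1.72 -0.37  0.77 -0.28]
 shift now-axes cm [ 0.3   0.39 -0.72]  final-axes cm [ 0.3   0.4  -0.71]  turn [-0.004  0.005 -0.001]
```

Call:
{"method": "jog_arm", "body": {"plan": "0.3 0 0 0 0 0 1;0.1 0 0 0 0 0 1;0 0 0 0 0 0 0.2;0 0 0 0 0 0 -0.1;0 0 0 0 0 0 -0.3;0 0 0 0 0 0 -0.3;0 0 0 0 0 0 -0.3;-2 0 0 0 0 0 -0.3;-3 0 0 0 0 0 -0.3;-3 0 0 0 0 0 -0.3"}}

```text
time_s: 14.0
ee_pos: [0.5833, 0.3298, 0.1047]
tcp_rot: [-2.325, 1.564, -2.328]
ft_force: [0.1, 0.8, 0.0]
grip_width: 0.0558
```

Call:
{"method": "jog_arm", "body": {"plan": "-3 -1 0 0 0 0 -0.2;-2 -2 -1 0 0 0 -0.2;0 -4 -1.5 0 0 0 -0.2;0 -4 -1.5 0 0 0 -0.2;0 -4 -1.5 0 0 0 -0.2;0 -4 -1.5 0 0 0 -0.2;0 -4 -1.5 0 0 0 -0.2;0 -4 -1.5 0 0 0 -0.2;0 -3 -1.5 0 0 0 -0.2;0 0 0 0 0 0 -0.2"}}

```text
time_s: 14.83
ee_pos: [0.4719, 0.0313, 0.1639]
tcp_rot: [0.52, 1.552, 0.524]
ft_force: [-0.3, -0.1, 0.0]
grip_width: 0.0513
```

Run:
```python
from h import *
goto(.463,.024,.15,-3.7)
s=snap("scene","e_scene"); w=snap("wrist","e_wrist"); P=cloud(w); Z=P[...,2]
m=(Z>.064)&(Z<.08)&(P[...,0]<.55)&(abs(P[...,1]-.02)<.1)
for c in blobs(m,100):
    mm=np.zeros((480,640),np.uint8); cv2.drawContours(mm,[c],-1,1,-1); q=P[(mm>0)&m]; print("bar",np.median(q[:,2]),rect(q))
```

```text
t14.8 pos [0.4719 0.0313 0.1639] zdir 0.2 tilt [ 1.    -0.009 -0.016] w0.0513 F [-0.3 -0.1  0. ] j [-0.62  0.26  0.55  2.12 -0.2   0.79  0.06]
 shift now-axes cm [ 1.37 -0.74 -0.92]  final-axes cm [ 1.39 -0.79 -0.84]  turn [ 0.069  0.016 -0.01 ]
bar 0.07205982691151129 (461.2, 22.7, 119.3, 12.0, 86.3)
```

View pics/e_scene.png

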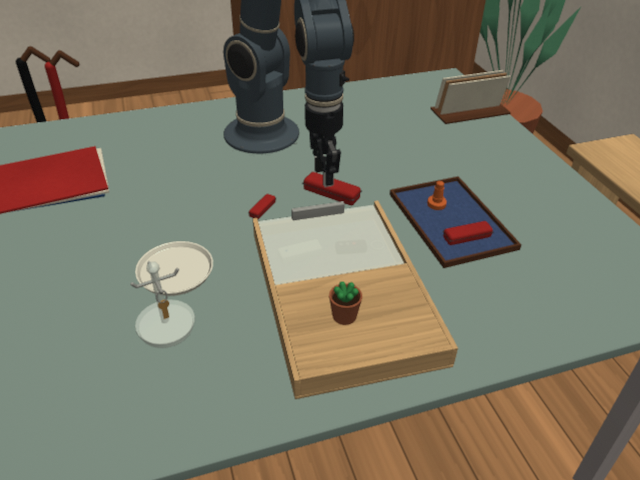

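View pics/e_wrist.png

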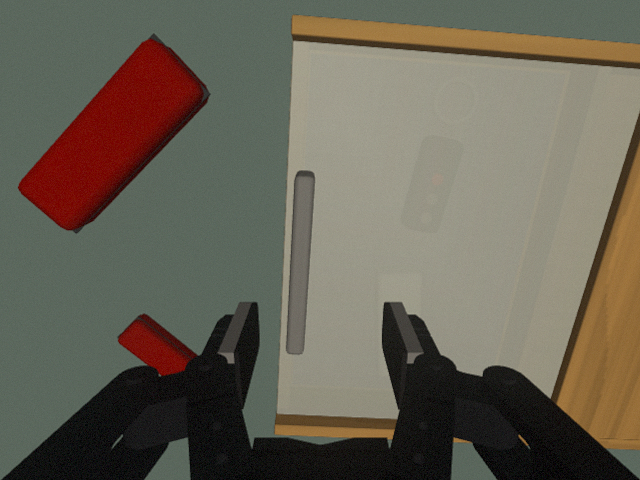

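Stopper and case are both in the tray, at (439,195) and (468,233) in the scene view. The cover is clear. Next I'll pinch the grip bar.

Call:
{"method": "jog_arm", "body": {"plan": "1 -0.5 -1 0.069 0.016 -0.01 -0.3;2 0 -0.2 0 0 0 -0.3;2 0 0 0 0 0 -0.3;1 0 0 0 0 0 -0.3;0 0 0 0 0 0 -0.3;0 0 0 0 0 0 -0.3"}}

```text
time_s: 15.43
ee_pos: [0.4696, 0.0399, 0.1039]
tcp_rot: [0.477, 1.558, 0.426]
ft_force: [0.0, -0.0, -0.2]
grip_width: 0.0555
```

Run:
```python
from h import *
goto(.4612,.025,.075,-3.7)
```

```text
t15.4 pos [0.4696 0.0399 0.1039] zdir -2.9 tilt [ 1.    -0.006 -0.011] w0.0555 F [ 0.  -0.  -0.2] j [-0.59  0.36  0.51  2.17 -0.29  0.66  0.07]
 shift now-axes cm [ 2.87 -1.55 -0.8 ]  final-axes cm [ 2.89 -1.55 -0.74]  turn [ 0.014  0.011 -0.006]
```

Call:
{"method": "jog_arm", "body": {"plan": "1 -0.7 -0.4 0.014 0.011 -0.006 -0.3;1 -0.7 -0.4 0 0 0 -0.3;0.8 -0.5 -0.3 0 0 0 -0.3;0.2 -0.1 0 0 0 0 -0.3;0 0 0 0 0 0 -0.3"}}

```text
time_s: 15.85
ee_pos: [0.4601, 0.0213, 0.0737]
tcp_rot: [0.162, 1.567, 0.099]
ft_force: [-0.2, 0.7, 0.6]
grip_width: 0.0554
```

Run:
```python
from h import *
goto(.4612,.025,.075,-3.7)
```

```text
t15.8 pos [0.4601 0.0213 0.0737] zdir -3.6 tilt [ 1.    -0.001 -0.004] w0.0554 F [-0.2  0.7  0.6] j [-0.53  0.41  0.48  2.21 -0.34  0.59  0.14]
 shift now-axes cm [-0.13  0.38  0.09]  final-axes cm [-0.13  0.38  0.09]  turn [ 0.001  0.004 -0.001]
```

Call:
{"method": "jog_arm", "body": {"plan": "-0.3 0.2 0.1 0 0.004 0 -0.3;0 0 0 0 0 0 0.5;0 0 0 0 0 0 1;0 0 0 0 0 0 1;0 0 0 0 0 0 1;0 0 0 0 0 0 1;0 0 0 0 0 0 1;0 0 0 0 0 0 1", "force": 40}}

```text
time_s: 16.52
ee_pos: [0.463, 0.0238, 0.0785]
tcp_rot: [0.445, 1.567, 0.381]
ft_force: [0.7, -0.2, -1.2]
grip_width: 0.0107
```

Run:
```python
from h import *
goto(.4612,.025,.076,-3.7)
```

```text
t16.5 pos [0.463  0.0238 0.0785] zdir -3.6 tilt [ 1.    -0.001 -0.003] w0.0107 F [ 0.7 -0.2 -1.2] j [-0.54  0.4   0.49  2.2  -0.33  0.6   0.13]
 shift now-axes cm [ 0.25  0.11 -0.19]  final-axes cm [ 0.25  0.11 -0.19]  turn [ 0.001  0.003 -0.001]
```

Call:
{"method": "jog_arm", "body": {"plan": "0 0 1 0 0 0 1;0 0 2 0 0 0 1;0 0 2 0 0 0 1;0 0 2 0 0 0 1"}}

```text
time_s: 16.85
ee_pos: [0.5285, 0.0195, 0.0785]
tcp_rot: [2.754, 1.561, 2.691]
ft_force: [-3.3, 0.4, 4.0]
grip_width: 0.0106
```

Run:
```python
from h import *
d=.195;a=np.radians(-3.7)
goto(.463+d*np.cos(a),.0238+d*np.sin(a),.077,-3.7)
```

```text
t16.9 pos [0.5285 0.0195 0.0785] zdir -3.6 tilt [ 1.    -0.004  0.009] w0.0106 F [-3.3  0.4  4. ] j [-0.48  0.49  0.48  2.05 -0.35  0.69  0.16]
 shift now-axes cm [ 3.000e-02 -1.000e-02  1.293e+01]  final-axes cm [1.500e-01 1.000e-02 1.293e+01]  turn [ 0.002 -0.009 -0.004]
```

Call:
{"method": "jog_arm", "body": {"plan": "0 0 2 0 -0.009 -0.004 1;0 0 2 0 0 0 1;0 0 2 0 0 0 1;0 0 2 0 0 0 1;0 0 2 0 0 0 1;0 0 1.5 0 0 0 1;0 0 0.5 0 0 0 1;0 0 0 0 0 0 1"}}

```text
time_s: 17.52
ee_pos: [0.656, 0.0113, 0.0785]
tcp_rot: [2.915, 1.564, 2.853]
ft_force: [-1.9, 0.6, 3.4]
grip_width: 0.0105
```

Run:
```python
from h import *
d=.195;a=np.radians(-3.7)
goto(.463+d*np.cos(a),.0238+d*np.sin(a),.077,-3.7)
```

```text
t17.5 pos [0.656  0.0113 0.0785] zdir -3.6 tilt [ 1.    -0.001  0.006] w0.0105 F [-1.9  0.6  3.4] j [-0.4   0.66  0.46  1.74 -0.38  0.84  0.17]
 shift now-axes cm [ 0.15 -0.    0.16]  final-axes cm [0.15 0.   0.16]  turn [ 0.002 -0.006 -0.001]
```

Only 1–2 mm remain, so I'll push gently into the stop.

Call:
{"method": "jog_arm", "body": {"plan": "0 0 0.3 0 0 0 1;0 0 0.4 0 0 0 1;0 0 0.4 0 0 0 1;0 0 0.4 0 0 0 1"}}

```text
time_s: 17.85
ee_pos: [0.6569, 0.0112, 0.0785]
tcp_rot: [3.005, 1.532, 2.942]
ft_force: [-9.2, 0.3, 8.5]
grip_width: 0.0106
```

Run:
```python
from h import *
d=.195;a=np.radians(-3.7)
goto(.463+d*np.cos(a),.0238+d*np.sin(a),.077,-3.7)
```

```text
t17.9 pos [0.6569 0.0112 0.0785] zdir -3.6 tilt [ 0.999 -0.005  0.039] w0.0106 F [-9.2  0.3  8.5] j [-0.39  0.67  0.46  1.72 -0.38  0.89  0.17]
 shift now-axes cm [0.15 0.01 0.07]  final-axes cm [0.15 0.01 0.07]  turn [ 0.002 -0.039 -0.005]
```

Call:
{"method": "jog_arm", "body": {"plan": "0 0 0 0 0 0 0.4;0 0 0 0 0 0 0.3;0 0 0 0 0 0 0.2;0 0 0 0 0 0 0.2;-2 0 0 0 -0.039 -0.005 0;-3 0 0 0 0 0 0;-3 0 0 0 0 0 0;-3 0 -3 0 0 0 0;-3 1 -3 0 0 0 0;0 0 0 0 0 0 0"}}

```text
time_s: 18.68
ee_pos: [0.5952, 0.0254, 0.2186]
tcp_rot: [-2.932, 1.566, -2.995]
ft_force: [0.1, -0.6, -0.4]
grip_width: 0.0426
```

Run:
```python
from h import *
goto(.47,.04,.23,0)
s=snap("top","f_top"); s=snap("wrist","f_wrist")
s=snap("scene","f_scene")
```

```text
t18.7 pos [0.5952 0.0254 0.2186] zdir -3.6 tilt [1.    0.001 0.004] w0.0426 F [ 0.1 -0.6 -0.4] j [-0.53  0.4   0.56  1.79 -0.24  1.03  0.05]
 shift now-axes cm [ -1.08   0.67 -12.59]  final-axes cm [ -1.14   1.46 -12.52]  turn [-0.063 -0.004  0.001]
```

View pics/f_wrist.png

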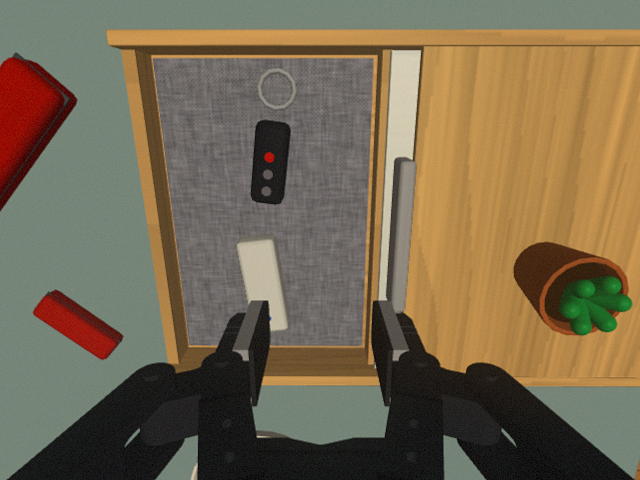

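View pics/f_scene.png

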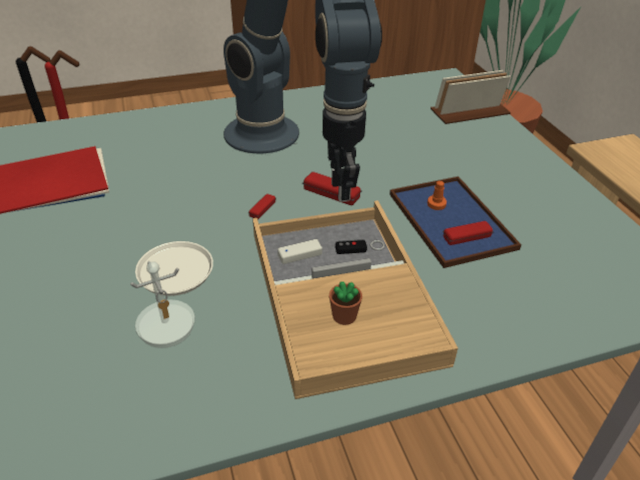

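The cover is open. In the wrist view the fob is at (270,162), the loop at (277,88) and the charger at (262,283). I'll measure them.

```bash
cat >> h.py <<'E'
BC=np.array([.6716,.0105]); BA=np.radians(-3.7)
def tobox(p):
    c,s=np.cos(BA),np.sin(BA); d=np.asarray(p)[...,:2]-BC; return d@np.array([[c,-s],[s,c]])
def frombox(b):
    c,s=np.cos(BA),np.sin(BA); return np.asarray(b)@np.array([[c,s],[-s,c]])+BC
E
python3 - <<'E'
from h import *
w=snap("wrist"); P=cloud(w); Z=P[...,2]; b=tobox(P)
inn=(b[...,0]>-.208)&(b[...,0]<-.032)&(abs(b[...,1])<.132)&(Z<.036)
h=cv2.cvtColor(w["img"],cv2.COLOR_RGB2HSV)
print("floor",np.median(Z[inn&(Z<.014)]))
m=inn&(Z>.018)
for c in blobs(m,100):
    mm=np.zeros((480,640),np.uint8); cv2.drawContours(mm,[c],-1,1,-1); k=(mm>0)&m; q=P[k]; r=rect(q)
    print(cv2.boundingRect(c),"V",np.median(h[...,2][k]),"z",np.percentile(q[:,2],[5,50,95]).round(4),r,"box",tobox(np.array(r[:2])/1000).round(4))
# ring
m=inn&(h[...,2]>110)&(b[...,1]>.05)
r=cv2.minEnclosingCircle(max(blobs(m,20),key=cv2.contourArea)); print("ring",r,ray(w,[r[0]],.01))
# bar
m=(Z>.064)&(Z<.08)&(P[...,0]<.69)&(P[...,1]>-.06)&(P[...,1]<.09)&(P[...,0]>.63)
for c in blobs(m,100):
    mm=np.zeros((480,640),np.uint8); cv2.drawContours(mm,[c],-1,1,-1); q=P[(mm>0)&m]; print("bar",rect(q),tobox(np.array(rect(q)[:2])/1000))
m=(Z>.11)&(b[...,0]>0)&(Z<.15)&(h[...,0]<20)&(h[...,1]>80)
for c in blobs(m,100): 
    q=P[c[:,0,1],c[:,0,0]];print("pot rim",rect(q),np.median(q[:,2]))
E
```

```text
floor 0.008845513004997727
(237, 235, 53, 97) V 193.0 z [0.0234 0.0301 0.0314] (537.5, -41.5, 91.5, 34.4, -86.6) box [-0.1305 -0.0605]
(251, 118, 40, 86) V 32.0 z [0.0235 0.0278 0.0295] (554.6, 68.0, 68.0, 28.2, 79.0) box [-0.1205  0.0498]
(257, 66, 41, 43) V 132.0 z [0.0187 0.02   0.0213] (565.8, 124.7, 31.2, 30.4, -3.2) box [-0.1129  0.1071]
(368, 50, 18, 310) V 84.5 z [0.0192 0.0281 0.0357] (638.9, 12.9, 263.3, 1.6, 86.3) box [-0.0328  0.0003]
ring ((268.2134704589844, 101.89214324951172), 120.69522094726562) [[0.55650727 0.11483238 0.01      ]]
bar (655.3, 10.3, 118.9, 12.4, 86.3) [-0.01625312 -0.00125146]
```

Run:
```python
from h import *
goto(.5546,.067,.1,-11)
```

```text
t18.9 pos [0.5957 0.0235 0.2126] zdir -3.7 tilt [1.    0.006 0.011] w0.0427 F [ 0.3 -0.5 -0.3] j [-0.53  0.41  0.56  1.79 -0.24  1.02  0.06]
 shift now-axes cm [11.28  4.14 -4.26]  final-axes cm [11.26  3.48 -4.87]  turn [ 0.127 -0.011  0.007]
```

Call:
{"method": "jog_arm", "body": {"plan": "2 1 -1 0.06 -0.01 0.007 -0.1;2.5 1 -1 0.065 0 0 -0.1;2.5 1 -1 0 0 0 -0.1;2 0.8 -0.8 0 0 0 -0.1;1 0.3 -0.3 0 0 0 -0.1;0 0 0 0 0 0 -0.1;0 0 0 0 0 0 -0.1"}}

```text
time_s: 19.47
ee_pos: [0.5619, 0.0669, 0.1012]
tcp_rot: [-2.066, 1.56, -2.268]
ft_force: [1.0, 0.3, -0.2]
grip_width: 0.0469
```

Run:
```python
from h import *
goto(.5546,.067,.030,-11)
w=snap("wrist","g_wrist"); P=cloud(w); Z=P[...,2]; b=tobox(P)
inn=(b[...,0]>-.208)&(b[...,0]<-.036)&(abs(b[...,1])<.132)&(Z<.036)&(Z>.018)
for c in blobs(inn,300):
    mm=np.zeros((480,640),np.uint8); cv2.drawContours(mm,[c],-1,1,-1); q=P[(mm>0)&inn]; print(np.median(q[:,2]),rect(q))
```

```text
t19.5 pos [0.5619 0.0669 0.1012] zdir -11.6 tilt [1.    0.009 0.005] w0.0469 F [ 1.   0.3 -0.2] j [-0.59  0.51  0.52  1.95 -0.34  0.78 -0.08]
 shift now-axes cm [ 7.12 -0.07 -0.68]  final-axes cm [ 7.12 -0.13 -0.72]  turn [-0.01  -0.005  0.009]
0.03005259517379141 (536.9, -32.0, 73.5, 34.2, -86.8)
0.027927837024401627 (554.7, 68.7, 67.0, 28.1, 78.7)
0.019965944837408267 (565.9, 124.9, 30.8, 30.7, 32.0)
```

View pics/g_wrist.png

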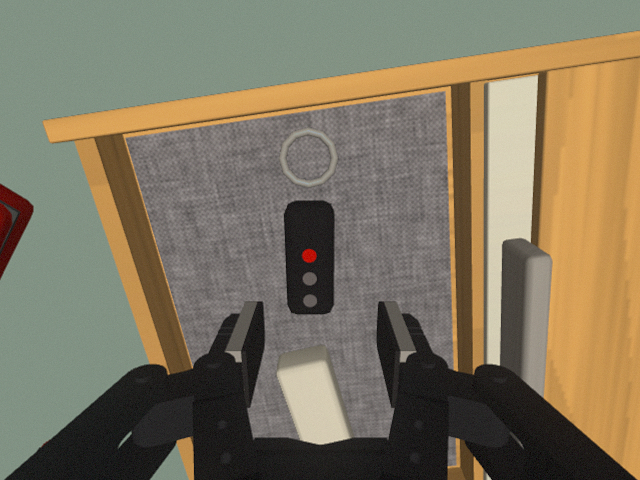

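Call:
{"method": "jog_arm", "body": {"plan": "1.5 0 -0.4 -0.01 -0.005 0.009 -0.1;2 0 -0.3 0 0 0 -0.1;1.5 0 0 0 0 0 -0.1;0.5 0 0 0 0 0 -0.1;0 0 0 0 0 0 -0.1;0 0 0 0 0 0 -0.1"}}

```text
time_s: 20.02
ee_pos: [0.5647, 0.0636, 0.0514]
tcp_rot: [0.218, 1.554, 0.02]
ft_force: [-0.2, 0.0, 0.0]
grip_width: 0.0468
```

Run:
```python
from h import *
goto(.5546,.068,.030,-11)
```

```text
t20.0 pos [0.5647 0.0636 0.0514] zdir -11.3 tilt [ 1.    -0.004 -0.017] w0.0468 F [-0.2  0.   0. ] j [-0.54  0.58  0.46  1.99 -0.41  0.65 -0.01]
 shift now-axes cm [ 2.12  0.23 -1.12]  final-axes cm [ 2.14  0.24 -1.08]  turn [-0.006  0.017 -0.004]
```

Call:
{"method": "jog_arm", "body": {"plan": "0 0.2 -0.6 -0.006 0.017 -0.004 -0.1;0.3 0 -0.6 0 0 0 -0.1;0.7 0 -0.2 0 0 0 -0.1;0.7 0 -0.1 0 0 0 -0.1;0.4 0 0 0 0 0 -0.1;0 0 0 0 0 0 -0.1"}}

```text
time_s: 20.52
ee_pos: [0.5521, 0.0691, 0.0325]
tcp_rot: [0.454, 1.565, 0.262]
ft_force: [-1.4, 0.6, 0.1]
grip_width: 0.047
```

Run:
```python
from h import *
goto(.5546,.068,.030,-11)
```

```text
t20.5 pos [0.5521 0.0691 0.0325] zdir -11.0 tilt [ 1.    -0.002 -0.005] w0.0470 F [-1.4  0.6  0.1] j [-0.53  0.59  0.44  2.01 -0.43  0.62  0.  ]
 shift now-axes cm [ 0.25 -0.06  0.27]  final-axes cm [ 0.25 -0.06  0.27]  turn [ 0.001  0.005 -0.003]
```

Call:
{"method": "jog_arm", "body": {"plan": "0.3 0 0.3 0 0.005 -0.003 -0.1;0.1 0 0 0 0 0 -0.1;0 0 0 0 0 0 0.5;0 0 0 0 0 0 1;0 0 0 0 0 0 1;0 0 0 0 0 0 1;0 0 0 0 0 0 1;0 0 0 0 0 0 1", "force": 50}}

```text
time_s: 21.18
ee_pos: [0.5559, 0.0682, 0.0278]
tcp_rot: [-1.73, 1.57, -1.921]
ft_force: [-0.1, 0.3, 0.4]
grip_width: 0.0268
```

Call:
{"method": "jog_arm", "body": {"plan": "-1 0 0 0 0 0 1;-2 0 0 0 0 0 1;-2.5 0 0 0 0 0 1;-2.5 0 0 0 0 0 1;-2.5 0 0 0 0 0 1;-1 0 0 0 0 0 1;0 0 0 0 0 0 1"}}

```text
time_s: 21.77
ee_pos: [0.5544, 0.0676, 0.1492]
tcp_rot: [-2.556, 1.566, -2.749]
ft_force: [0.2, -0.7, -1.1]
grip_width: 0.0267
```

Run:
```python
from h import *
goto(.503,-.320,.13,-11)
w=snap("wrist","h_wrist")
```

```text
t21.8 pos [0.5544 0.0676 0.1492] zdir -11.0 tilt [1.    0.003 0.004] w0.0267 F [ 0.2 -0.7 -1.1] j [-0.63  0.43  0.56  1.94 -0.29  0.86 -0.11]
 shift now-axes cm [  2.02 -39.02   2.4 ]  final-axes cm [  1.92 -39.03   2.36]  turn [-0.001 -0.004  0.003]
```

View pics/h_wrist.png

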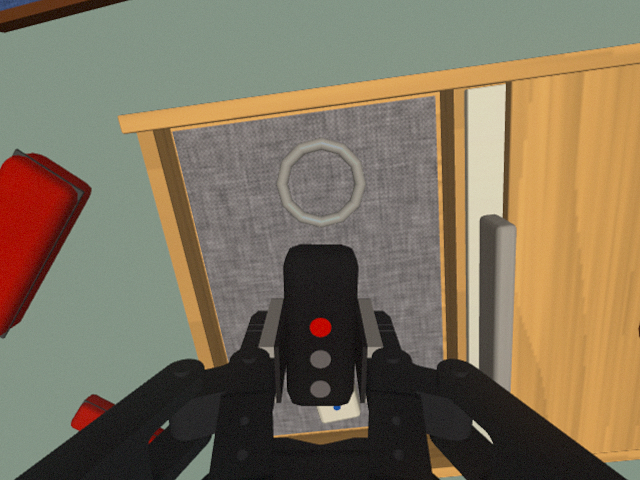

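Call:
{"method": "jog_arm", "body": {"plan": "0 -2 0.2 0 0 0 1;0 -3 0.2 0 0 0 1;0 -3.5 0.2 0 0 0 1;0 -3.5 0.2 0 0 0 1;0 -3.5 0.2 0 0 0 1;0 -3.5 0.2 0 0 0 1;0 -3.5 0.2 0 0 0 1;0 -3.5 0.2 0 0 0 1;0 -3.5 0.2 0 0 0 1;0 -3.5 0.2 0 0 0 1"}}

```text
time_s: 22.65
ee_pos: [0.506, -0.2584, 0.1331]
tcp_rot: [3.102, 1.541, 2.934]
ft_force: [0.2, -0.3, -1.3]
grip_width: 0.0271
```

Run:
```python
from h import *
goto(.499,-.320,.13,-11)
```

```text
t22.6 pos [ 0.506  -0.2584  0.1331] zdir -9.6 tilt [ 1.    -0.001  0.029] w0.0271 F [ 0.2 -0.3 -1.3] j [-0.04  0.49  0.58  1.91 -0.33  0.87  0.54]
 shift now-axes cm [ 0.3  -6.2   0.35]  final-axes cm [ 0.31 -6.19  0.48]  turn [ 0.024 -0.029 -0.001]
```

Call:
{"method": "jog_arm", "body": {"plan": "0 -2.5 0.2 0.024 -0.029 0 1;0.5 -2 0.2 0 0 0 1;1 -0.8 0 0 0 0 1;1 0 0 0 0 0 1;1 0 0 0 0 0 1;0 0 0 0 0 0 1;0 0 0 0 0 0 1"}}

```text
time_s: 23.23
ee_pos: [0.4903, -0.3208, 0.0863]
tcp_rot: [-3.03, 1.556, 3.045]
ft_force: [0.4, 0.1, -0.4]
grip_width: 0.0268
```

Run:
```python
from h import *
goto(.499,-.320,.028,-11)
```

```text
t23.2 pos [ 0.4903 -0.3208  0.0863] zdir -11.9 tilt [1.    0.002 0.015] w0.0268 F [ 0.4  0.1 -0.4] j [ 0.1   0.57  0.55  1.91 -0.4   0.79  0.66]
 shift now-axes cm [5.82 0.27 0.92]  final-axes cm [5.83 0.25 0.84]  turn [-0.017 -0.015  0.002]
```

Call:
{"method": "jog_arm", "body": {"plan": "1 0.2 0.6 -0.017 -0.015 0.002 1;1.5 0 0.4 0 0 0 1;1.3 0 0 0 0 0 1;0.8 0 0 0 0 0 1;0.3 0 0 0 0 0 1;0 0 0 0 0 0 1"}}

```text
time_s: 23.73
ee_pos: [0.5032, -0.3145, 0.0323]
tcp_rot: [2.003, 1.566, 1.82]
ft_force: [0.2, -0.5, -0.3]
grip_width: 0.027
```

Run:
```python
from h import *
goto(.499,-.320,.026,-11)
```

```text
t23.7 pos [ 0.5032 -0.3145  0.0323] zdir -10.5 tilt [ 1.    -0.004  0.002] w0.0270 F [ 0.2 -0.5 -0.3] j [ 0.14  0.65  0.48  1.92 -0.46  0.69  0.72]
 shift now-axes cm [ 0.63 -0.62 -0.31]  final-axes cm [ 0.63 -0.62 -0.3 ]  turn [ 0.009 -0.002 -0.004]
```

Call:
{"method": "jog_arm", "body": {"plan": "0.2 -0.5 -0.2 0.009 0 0 1;0.3 -0.2 -0.1 0 0 0 1;0.2 0 0 0 0 0 1;0 0 0 0 0 0 1;0 0 0 0 0 0 1"}}

```text
time_s: 24.15
ee_pos: [0.499, -0.3224, 0.0264]
tcp_rot: [1.523, 1.567, 1.329]
ft_force: [-0.4, -0.2, -0.5]
grip_width: 0.0271
```

Run:
```python
from h import *
goto(.499,-.320,.026,-11)
```

```text
t24.1 pos [ 0.499  -0.3224  0.0264] zdir -11.1 tilt [ 1.    -0.004 -0.   ] w0.0271 F [-0.4 -0.2 -0.5] j [ 0.16  0.66  0.48  1.92 -0.47  0.67  0.73]
 shift now-axes cm [ 0.04  0.24 -0.04]  final-axes cm [ 0.04  0.24 -0.04]  turn [-0.002  0.    -0.004]
```

Releasing the key and rising.

Call:
{"method": "jog_arm", "body": {"plan": "0.1 0 0 0 0 0 1;0 0 0 0 0 0 0.3;0 0 0 0 0 0 0.1;0 0 0 0 0 0 0;0 0 0 0 0 0 0;-1.5 0 0 0 0 0 0;-3 0 0 0 0 0 0;-3 0 0 0 0 0 0;-3 0 0 0 0 0 0;-2 0 0 0 0 0 0"}}

```text
time_s: 24.98
ee_pos: [0.4958, -0.3214, 0.1501]
tcp_rot: [2.646, 1.558, 2.451]
ft_force: [-0.2, -0.4, -0.3]
grip_width: 0.0427
```

Run:
```python
from h import *
goto(.587,.331,.2,0)
w=snap("wrist","i_wrist")
```

```text
t25.0 pos [ 0.4958 -0.3214  0.1501] zdir -11.2 tilt [ 1.    -0.006  0.011] w0.0427 F [-0.2 -0.4 -0.3] j [ 0.07  0.49  0.59  1.86 -0.34  0.91  0.63]
 shift now-axes cm [-4.56 65.8  -3.75]  final-axes cm [-4.99 65.24  9.12]  turn [-0.195 -0.01  -0.007]
```

View pics/i_wrist.png

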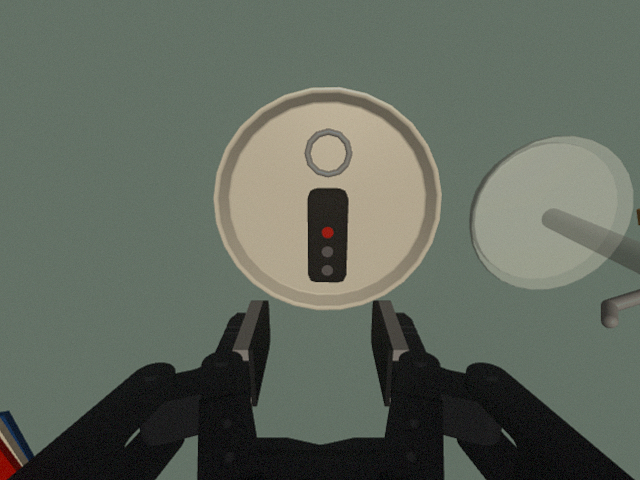

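The key lies flat in the dish at (327,235), with the loop at (328,152). Moving to the case in the tray next.

Call:
{"method": "jog_arm", "body": {"plan": "-1 2 0.3 -0.1 0 0 -0.2;-1 3.5 0.3 -0.095 0 0 -0.2;-1 4 0.8 0 0 0 -0.2;-1 4 0.8 0 0 0 -0.2;0 4 0.8 0 0 0 -0.2;0 4 0.8 0 0 0 -0.2;0 4 0.8 0 0 0 -0.2;0 4 0.8 0 0 0 -0.2;0 4 0.5 0 0 0 -0.2;0 4 0.5 0 0 0 -0.2"}}

```text
time_s: 25.87
ee_pos: [0.5705, 0.0491, 0.1998]
tcp_rot: [-0.346, 1.562, -0.36]
ft_force: [0.5, -0.4, -0.5]
grip_width: 0.0512
```

Run:
```python
from h import *
goto(.587,.331,.2,0)
```

```text
t25.9 pos [0.5705 0.0491 0.1998] zdir -0.8 tilt [ 1.     0.003 -0.008] w0.0512 F [ 0.5 -0.4 -0.5] j [-0.55  0.37  0.5   1.86 -0.21  0.95  0.03]
 shift now-axes cm [-0.09 28.21  1.24]  final-axes cm [-2.000e-02  2.819e+01  1.650e+00]  turn [-0.014  0.008  0.003]
```

Call:
{"method": "jog_arm", "body": {"plan": "0 4 0.2 -0.014 0 0 -0.4;0 4 0.2 0 0 0 -0.4;0 4 0.2 0 0 0 -0.4;0 4 0.3 0 0 0 -0.4;0 4 0.3 0 0 0 -0.4;1 3 0.2 0 0 0 -0.4;2 1.5 0 0 0 0 -0.4;1 0 0 0 0 0 -0.4;0 0 0 0 0 0 -0.4"}}

```text
time_s: 26.62
ee_pos: [0.5814, 0.319, 0.1566]
tcp_rot: [0.44, 1.56, 0.46]
ft_force: [0.4, -0.9, 0.1]
grip_width: 0.0593
```

Run:
```python
from h import *
w=snap("wrist","j_wrist"); P=cloud(w); m=red(w)&(P[...,2]>.015)&(P[...,2]<.05)&(P[...,1]>.2)
r=rect(P[m]); print(m.sum(),r,np.percentile(P[m][:,2],[5,50,95]))
m=orange(w); print(rect(P[m]),np.percentile(P[m][:,2],[5,50,95]))
goto(r[0]/1000,r[1]/1000,.029,r[4]-90)
```

```text
7686 (537.7, 334.4, 133.2, 107.5, -0.1) [0.0291207  0.03207236 0.03329804]
(512.3, 332.0, 274.4, 188.9, 1.3) [0.01543848 0.02203371 0.07222621]
t26.7 pos [0.5814 0.3189 0.1572] zdir 1.1 tilt [ 1.    -0.005 -0.01 ] w0.0595 F [-0.4  0.2  0.1] j [-0.85  0.55  0.41  1.68 -0.26  0.95 -0.33]
 shift now-axes cm [12.79  1.56 -4.46]  final-axes cm [12.82  4.37  1.54]  turn [-1.55   0.012  0.003]
```

View pics/j_wrist.png

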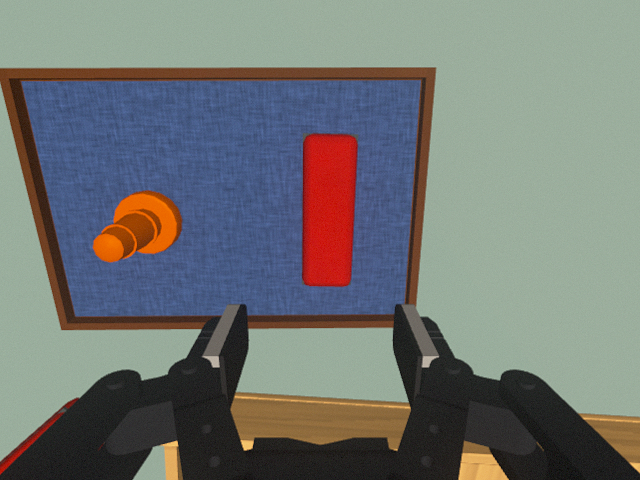

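Run:
```python
from h import *
w=snap("wrist"); P=cloud(w); m=red(w)&(P[...,2]>.02)&(P[...,2]<.05)&(P[...,1]>.2)&(P[...,0]>.53)
r=rect(P[m]); print(m.sum(),r)
goto(r[0]/1000,r[1]/1000,.029,r[4]+90)
```

```text
7657 (586.8, 334.9, 106.3, 35.5, 89.8)
t26.7 pos [0.5824 0.3178 0.1585] zdir 0.9 tilt [ 1.    -0.006 -0.012] w0.0597 F [-0.   0.3  0.4] j [-0.85  0.55  0.41  1.68 -0.26  0.95 -0.33]
 shift now-axes cm [12.96  1.63  0.32]  final-axes cm [12.95  1.71  0.44]  turn [ 0.02   0.011 -0.006]
```

Call:
{"method": "jog_arm", "body": {"plan": "1.5 0.7 0.3 0.02 0.011 -0.006 -0.4;2 0.5 0 0 0 0 -0.4;2 0.4 0 0 0 0 -0.4;2 0.3 0 0 0 0 -0.4;1.5 0.2 0 0 0 0 -0.4;0.8 0 0 0 0 0 -0.4;0 0 0 0 0 0 -0.4"}}

```text
time_s: 27.3
ee_pos: [0.5967, 0.3235, 0.0678]
tcp_rot: [0.08, 1.555, 0.053]
ft_force: [-0.7, -0.3, -0.1]
grip_width: 0.06
```

Run:
```python
from h import *
goto(.5868,.335,.03,-.2)
```

```text
t27.3 pos [0.5967 0.3235 0.0678] zdir -1.6 tilt [ 1.    -0.001 -0.015] w0.0600 F [-0.7 -0.3 -0.1] j [-0.82  0.68  0.38  1.7  -0.32  0.81 -0.33]
 shift now-axes cm [ 3.77  1.12 -1.07]  final-axes cm [ 3.78  1.15 -0.99]  turn [-0.024  0.015 -0.001]
```

Call:
{"method": "jog_arm", "body": {"plan": "0.8 0.5 -0.5 -0.024 0.015 0 -0.4;1 0.5 -0.5 0 0 0 -0.4;1 0.3 -0.3 0 0 0 -0.4;0.8 0.2 -0.2 0 0 0 -0.4;0.5 0 0 0 0 0 -0.4;0 0 0 0 0 0 -0.4"}}

```text
time_s: 27.8
ee_pos: [0.5829, 0.3391, 0.0266]
tcp_rot: [0.804, 1.566, 0.801]
ft_force: [-0.6, 0.2, 0.0]
grip_width: 0.0595
```

Run:
```python
from h import *
goto(.5868,.335,.03,-.2)
```

```text
t27.8 pos [0.5829 0.3391 0.0266] zdir -0.2 tilt [ 1.    -0.004 -0.004] w0.0595 F [-0.6  0.2  0. ] j [-0.83  0.73  0.35  1.72 -0.34  0.75 -0.31]
 shift now-axes cm [-0.34 -0.41  0.39]  final-axes cm [-0.34 -0.41  0.39]  turn [ 0.     0.004 -0.004]
```

Call:
{"method": "jog_arm", "body": {"plan": "-0.3 -0.4 0.4 0 0.004 -0.004 -0.4;0 0 0 0 0 0 -0.4;0 0 0 0 0 0 1;0 0 0 0 0 0 1;0 0 0 0 0 0 1;0 0 0 0 0 0 1;0 0 0 0 0 0 1;0 0 0 0 0 0 1", "force": 50}}

```text
time_s: 28.47
ee_pos: [0.5886, 0.3345, 0.0312]
tcp_rot: [-0.047, 1.569, -0.051]
ft_force: [0.2, -0.8, -0.2]
grip_width: 0.0349
```

Run:
```python
from h import *
t=frombox([-.12,.062]); print(t)
goto(t[0],t[1],.14,-3.7)
```

```text
[0.55585113 0.08011465]
t28.5 pos [0.5886 0.3345 0.0312] zdir -0.2 tilt [ 1.     0.    -0.002] w0.0349 F [ 0.2 -0.8 -0.2] j [-0.82  0.73  0.35  1.71 -0.34  0.77 -0.31]
 shift now-axes cm [-10.88 -25.46  -3.16]  final-axes cm [-10.88 -25.6   -1.63]  turn [0.061 0.002 0.   ]
```

Call:
{"method": "jog_arm", "body": {"plan": "-1 0 0 0 0 0 1;-2.5 0 0 0 0 0 1;-3 0 0 0 0 0 1;-3 -1 0 0.06 0 0 1;-2 -2 -0.2 0 0 0 1;0 -3 -0.3 0 0 0 1;0 -3.5 -0.3 0 0 0 1;0 -3.5 -0.3 0 0 0 1;0 -3.5 -0.2 0 0 0 1;0 -3.5 -0.2 0 0 0 1"}}

```text
time_s: 29.3
ee_pos: [0.5603, 0.1415, 0.1559]
tcp_rot: [0.976, 1.562, 0.928]
ft_force: [0.7, -0.2, -1.6]
grip_width: 0.035
```

Run:
```python
from h import *
goto(.5559,.080,.14,-3.7)
```

```text
t29.3 pos [0.5603 0.1415 0.1559] zdir -2.7 tilt [ 1.    -0.007 -0.005] w0.0350 F [ 0.7 -0.2 -1.6] j [-0.67  0.43  0.46  1.89 -0.25  0.87 -0.13]
 shift now-axes cm [ 1.54 -6.18 -0.16]  final-axes cm [ 1.59 -6.17 -0.05]  turn [ 0.017  0.005 -0.007]
```

Call:
{"method": "jog_arm", "body": {"plan": "0 -2.5 0 0.017 0.005 -0.007 1;0 -2 0 0 0 0 1;1 -1 0 0 0 0 1;1 0 0 0 0 0 1;0 0 0 0 0 0 1;0 0 0 0 0 0 1"}}

```text
time_s: 29.8
ee_pos: [0.5558, 0.0726, 0.1401]
tcp_rot: [0.009, 1.567, -0.073]
ft_force: [0.4, -0.3, -1.8]
grip_width: 0.0347
```

Run:
```python
from h import *
goto(.5559,.080,.035,-3.7)
w=snap("wrist","k_wrist")
```

```text
t29.8 pos [0.5558 0.0726 0.1401] zdir -4.7 tilt [ 1.    -0.    -0.004] w0.0347 F [ 0.4 -0.3 -1.8] j [-0.57  0.43  0.47  1.94 -0.26  0.83 -0.04]
 shift now-axes cm [10.51  0.74 -0.09]  final-axes cm [10.51  0.74 -0.04]  turn [-0.017  0.004 -0.   ]
```

View pics/k_wrist.png

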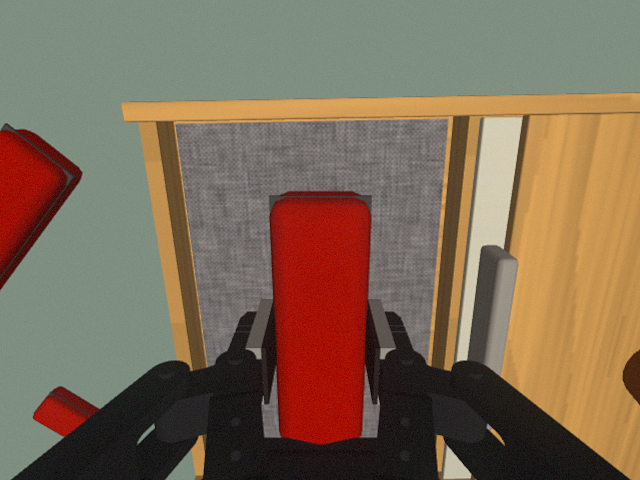

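Call:
{"method": "jog_arm", "body": {"plan": "1 0.4 0 -0.017 0.004 0 1;2 0.3 0 0 0 0 1;2 0.3 0 0 0 0 1;1.5 0.2 0 0 0 0 1;0.5 0 0 0 0 0 1;0 0 0 0 0 0 1"}}

```text
time_s: 30.35
ee_pos: [0.5588, 0.0962, 0.0666]
tcp_rot: [1.136, 1.565, 1.09]
ft_force: [0.4, -0.7, -1.4]
grip_width: 0.0345
```

Run:
```python
from h import *
goto(.5559,.080,.035,-3.7)
```

```text
t30.4 pos [0.5588 0.0962 0.0666] zdir -2.6 tilt [ 1.    -0.005 -0.002] w0.0345 F [ 0.4 -0.7 -1.4] j [-0.55  0.54  0.4   1.97 -0.33  0.69  0.02]
 shift now-axes cm [ 3.15 -1.65 -0.22]  final-axes cm [ 3.16 -1.63 -0.19]  turn [ 0.018  0.002 -0.005]
```

Call:
{"method": "jog_arm", "body": {"plan": "0 -0.8 -0.2 0.018 0 -0.005 1;0 -0.8 0 0 0 0 1;0 0 0 0 0 0 1"}}

```text
time_s: 30.6
ee_pos: [0.5563, 0.0808, 0.0669]
tcp_rot: [-0.001, 1.568, -0.063]
ft_force: [0.3, -0.2, -1.2]
grip_width: 0.0349
```

Run:
```python
from h import *
goto(.5559,.080,.034,-3.7)
```

```text
t30.6 pos [0.5563 0.0808 0.0669] zdir -3.5 tilt [ 1.     0.    -0.003] w0.0349 F [ 0.3 -0.2 -1.2] j [-0.53  0.54  0.41  1.98 -0.33  0.68  0.02]
 shift now-axes cm [ 3.29 -0.08 -0.04]  final-axes cm [ 3.29 -0.09 -0.03]  turn [ 0.003  0.003 -0.   ]
```

Call:
{"method": "jog_arm", "body": {"plan": "0.8 0 0 0 0 0 1;0.8 0 0 0 0 0 1;0.7 0 0 0 0 0 1;0.3 0 0 0 0 0 1;0 0 0 0 0 0 1;0 0 0 0 0 0 1"}}

```text
time_s: 31.1
ee_pos: [0.5578, 0.0795, 0.0403]
tcp_rot: [0.202, 1.564, 0.138]
ft_force: [0.5, -0.7, -1.0]
grip_width: 0.0349
```

Run:
```python
from h import *
goto(.5559,.080,.033,-3.7)
```

```text
t31.1 pos [0.5578 0.0795 0.0403] zdir -3.7 tilt [ 1.    -0.001 -0.007] w0.0349 F [ 0.5 -0.7 -1. ] j [-0.51  0.58  0.39  1.99 -0.36  0.63  0.05]
 shift now-axes cm [ 0.73  0.04 -0.2 ]  final-axes cm [ 0.73  0.04 -0.2 ]  turn [ 0.     0.007 -0.001]
```

Call:
{"method": "jog_arm", "body": {"plan": "0.4 0 -0.1 0 0.007 0 1;0.3 0 0 0 0 0 1;0.2 0 0 0 0 0 1;0.1 0 0 0 0 0 1;0 0 0 0 0 0 1"}}

```text
time_s: 31.52
ee_pos: [0.5575, 0.0798, 0.0329]
tcp_rot: [1.878, 1.567, 1.813]
ft_force: [0.3, -0.0, -1.4]
grip_width: 0.0347
```

Run:
```python
from h import *
goto(.5559,.080,.033,-3.7)
```

```text
t31.5 pos [0.5575 0.0798 0.0329] zdir -3.7 tilt [ 1.    -0.004  0.001] w0.0347 F [ 0.3 -0.  -1.4] j [-0.5   0.59  0.38  1.99 -0.37  0.63  0.05]
 shift now-axes cm [-0.01  0.01 -0.16]  final-axes cm [-0.01  0.01 -0.16]  turn [ 0.    -0.001 -0.004]
```

Call:
{"method": "jog_arm", "body": {"plan": "0.1 0 0 0 0 0 1;0 0 0 0 0 0 0.2;0 0 0 0 0 0 0;0 0 0 0 0 0 -0.1;0 0 0 0 0 0 -0.1;-1.5 0 0 0 0 0 -0.1;-3 0 0 0 0 0 -0.1;-3 0 0 0 0 0 -0.1;-3 0 0 0 0 0 -0.1;0 0 0 0 0 0 -0.1"}}

```text
time_s: 32.35
ee_pos: [0.5569, 0.0794, 0.138]
tcp_rot: [2.928, 1.565, 2.864]
ft_force: [1.3, 1.0, 0.2]
grip_width: 0.0471
```

Run:
```python
from h import *
w=snap("wrist","l_wrist"); s=snap("scene","l_scene");P=cloud(w); m=red(w)&(P[...,2]>.015)&(P[...,2]<.05)&(P[...,0]>.5)&(P[...,1]>0)
r=rect(P[m]); print(m.sum(),r,np.percentile(P[m][:,2],[5,50,95]),tobox(np.array(r[:2])/1000))
goto(.6569,.015,.11,-3.7)
```

```text
8494 (556.8, 80.2, 106.4, 35.3, 86.5) [0.03077147 0.03407482 0.03528227] [-0.11905861  0.06214641]
t32.5 pos [0.554  0.0796 0.134 ] zdir -3.6 tilt [1.    0.001 0.013] w0.0472 F [-0.4  0.1  0.3] j [-0.57  0.44  0.47  1.94 -0.27  0.83 -0.03]
 shift now-axes cm [ 2.26 -5.79 10.71]  final-axes cm [ 2.4  -5.78 10.68]  turn [ 0.001 -0.013  0.001]
```

View pics/l_wrist.png

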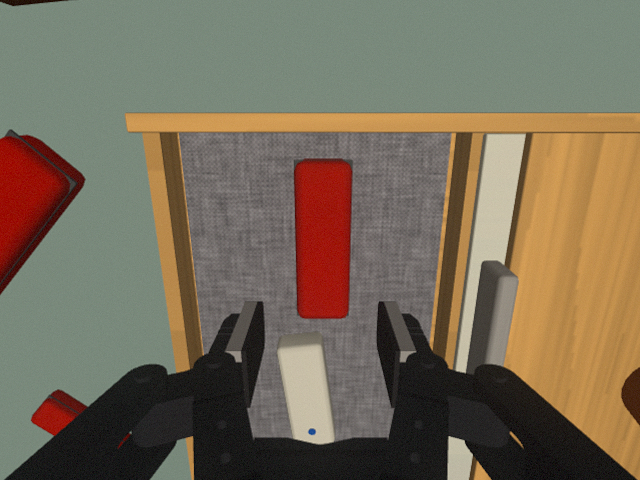

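View pics/l_scene.png

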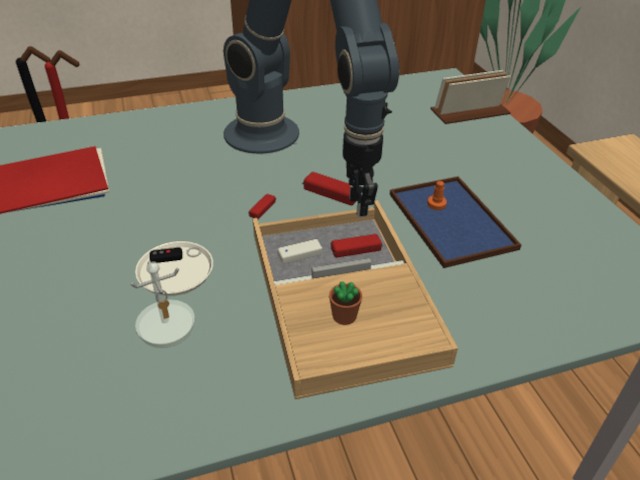

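Case lies flat in the box beside the charger, its top at 34 mm. The key is in the dish and the stopper is in the tray. Next I'll pinch the bar again.

Call:
{"method": "jog_arm", "body": {"plan": "0 -1.5 2.5 0 -0.013 0 -0.1;0 -1.5 3 0 0 0 -0.1;0.5 -1.5 3 0 0 0 -0.1;0.5 -1 2 0 0 0 -0.1;0.5 -0.2 0.5 0 0 0 -0.1;0 0 0 0 0 0 -0.1;0 0 0 0 0 0 -0.1"}}

```text
time_s: 33.03
ee_pos: [0.6566, 0.0166, 0.1061]
tcp_rot: [-3.101, 1.553, 3.124]
ft_force: [-0.0, -0.1, -0.3]
grip_width: 0.0468
```

Run:
```python
from h import *
goto(.656,.018,.078,-3.7)
w=snap("wrist","m_wrist"); P=cloud(w); Z=P[...,2]
m=(Z>.064)&(Z<.08)&(P[...,0]<.69)&(P[...,1]>-.06)&(P[...,1]<.09)&(P[...,0]>.63)
for c in blobs(m,100):
    mm=np.zeros((480,640),np.uint8); cv2.drawContours(mm,[c],-1,1,-1); q=P[(mm>0)&m]; print("bar",rect(q))
```

```text
t33.0 pos [0.6566 0.0166 0.1061] zdir -3.3 tilt [1.    0.001 0.018] w0.0468 F [-0.  -0.1 -0.3] j [-0.39  0.62  0.44  1.71 -0.32  0.9   0.13]
 shift now-axes cm [ 2.81  0.14 -0.02]  final-axes cm [ 2.81  0.13 -0.07]  turn [ 0.006 -0.018  0.001]
bar (655.2, 9.8, 119.9, 12.0, 86.3)
```

View pics/m_wrist.png

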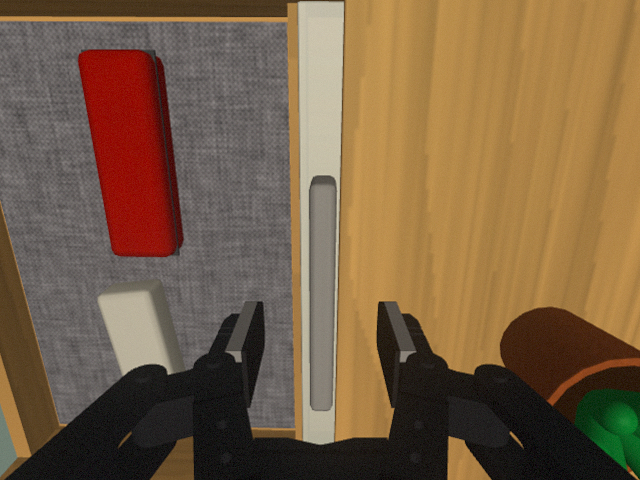

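Call:
{"method": "jog_arm", "body": {"plan": "0.8 0.1 0 0.006 -0.018 0 -0.1;0.9 0 0 0 0 0 -0.1;0.7 0 0 0 0 0 -0.1;0.3 0 0 0 0 0 -0.1;0 0 0 0 0 0 -0.1;0 0 0 0 0 0 -0.1"}}

```text
time_s: 33.58
ee_pos: [0.6509, 0.0235, 0.0767]
tcp_rot: [2.773, 1.564, 2.716]
ft_force: [-0.5, -0.8, -0.9]
grip_width: 0.0467
```

Run:
```python
from h import *
goto(.656,.018,.078,-3.7)
```

```text
t33.6 pos [0.6509 0.0235 0.0767] zdir -3.3 tilt [ 1.    -0.003  0.007] w0.0467 F [-0.5 -0.8 -0.9] j [-0.39  0.64  0.42  1.75 -0.34  0.83  0.13]
 shift now-axes cm [-0.13 -0.52  0.54]  final-axes cm [-0.13 -0.51  0.54]  turn [ 0.007 -0.007 -0.002]
```

Call:
{"method": "jog_arm", "body": {"plan": "-0.2 0 0.5 0.007 -0.007 0 -0.1;0 0 0 0 0 0 0.3;0 0 0 0 0 0 1;0 0 0 0 0 0 1;0 0 0 0 0 0 1;0 0 0 0 0 0 1;0 0 0 0 0 0 1;0 0 0 0 0 0 1", "force": 40}}

```text
time_s: 34.25
ee_pos: [0.657, 0.0235, 0.0803]
tcp_rot: [0.972, 1.567, 0.907]
ft_force: [-0.8, 0.2, 0.3]
grip_width: 0.0105
```

Call:
{"method": "jog_arm", "body": {"plan": "0 0 -1 0 0 0 1;0 0 -2 0 0 0 1;0 0 -2 0 0 0 1;0 0 -2 0 0 0 1"}}

```text
time_s: 34.58
ee_pos: [0.5935, 0.0276, 0.0803]
tcp_rot: [0.108, 1.553, 0.042]
ft_force: [1.1, 0.0, -1.0]
grip_width: 0.0101
```

Run:
```python
from h import *
goto(.463,.033,.079,-3.7)
```

```text
t34.6 pos [0.5935 0.0276 0.0803] zdir -3.7 tilt [ 1.    -0.002 -0.018] w0.0101 F [ 1.1  0.  -1. ] j [-0.44  0.56  0.43  1.91 -0.34  0.73  0.12]
 shift now-axes cm [ -0.11  -0.31 -13.06]  final-axes cm [  0.13  -0.3  -13.06]  turn [-0.001  0.018 -0.002]
```

Call:
{"method": "jog_arm", "body": {"plan": "0 0 -2 0 0.018 0 1;0 0 -2 0 0 0 1;0 0 -2 0 0 0 1;0 0 -2 0 0 0 1;0 0 -2 0 0 0 1;0 0 -1.5 0 0 0 1;0 0 -0.5 0 0 0 1;0 0 0 0 0 0 1"}}

```text
time_s: 35.25
ee_pos: [0.4724, 0.0354, 0.0803]
tcp_rot: [0.147, 1.556, 0.082]
ft_force: [1.2, -0.8, -5.6]
grip_width: 0.0107
```

Run:
```python
from h import *
goto(.463,.035,.079,-3.7)
```

```text
t35.2 pos [0.4724 0.0354 0.0803] zdir -3.7 tilt [ 1.    -0.002 -0.015] w0.0107 F [ 1.2 -0.8 -5.6] j [-0.53  0.4   0.45  2.18 -0.3   0.6   0.07]
 shift now-axes cm [ 0.12 -0.1  -0.94]  final-axes cm [ 0.13 -0.1  -0.93]  turn [-0.001  0.015 -0.002]
```

Call:
{"method": "jog_arm", "body": {"plan": "0 0 -0.5 0 0.015 0 1;0 0 -0.5 0 0 0 1;0 0 -0.4 0 0 0 1;0 0 -0.4 0 0 0 1;0 0 -0.4 0 0 0 1"}}

```text
time_s: 35.67
ee_pos: [0.462, 0.0361, 0.0804]
tcp_rot: [-0.017, 1.546, -0.083]
ft_force: [11.2, -0.8, -18.6]
grip_width: 0.0104
```

Run:
```python
from h import *
goto(.463,.035,.079,-3.7)
```

```text
t35.7 pos [0.462  0.0361 0.0804] zdir -3.8 tilt [ 1.     0.    -0.025] w0.0104 F [ 11.2  -0.8 -18.6] j [-0.54  0.38  0.45  2.21 -0.3   0.58  0.06]
 shift now-axes cm [ 0.14 -0.1   0.1 ]  final-axes cm [ 0.14 -0.1   0.11]  turn [-0.002  0.025  0.   ]
```

Call:
{"method": "jog_arm", "body": {"plan": "0 0 0 0 0 0 0.5;0 0 0 0 0 0 0.3;0 0 0 0 0 0 0.1;0 0 0 0 0 0 0.1;-1.5 0 0 0 0.02 0 0.1;-3 0 0 0 0 0 0.1;-3 0 0 0 0 0 0.1;-3 2 0 0 0 0 0.1;-3 3 0 0 0 0 0.1;0 0 0 0 0 0 0.1"}}

```text
time_s: 36.5
ee_pos: [0.463, 0.0852, 0.2201]
tcp_rot: [-2.735, 1.563, -2.809]
ft_force: [2.2, 0.2, 0.1]
grip_width: 0.0385
```

Run:
```python
from h import *
goto()
w=snap("wrist","n_wrist"); P=cloud(w); Z=P[...,2]
m=(Z>.064)&(Z<.08)&(P[...,0]<.55)&(abs(P[...,1]-.02)<.1)
for c in blobs(m,100):
    mm=np.zeros((480,640),np.uint8); cv2.drawContours(mm,[c],-1,1,-1); q=P[(mm>0)&m]; print("bar",rect(q))
snap("scene","n_scene")
```

```text
t36.5 pos [0.463  0.0852 0.2201] zdir -4.2 tilt [1.    0.003 0.007] w0.0385 F [2.2 0.2 0.1] j [-0.74  0.18  0.53  2.05 -0.11  0.95 -0.22]
 shift now-axes cm [0. 0. 0.]  final-axes cm [0. 0. 0.]  turn [ 0.    -0.007  0.003]
bar (460.8, 23.0, 119.4, 12.0, 86.3)
```

View pics/n_scene.png

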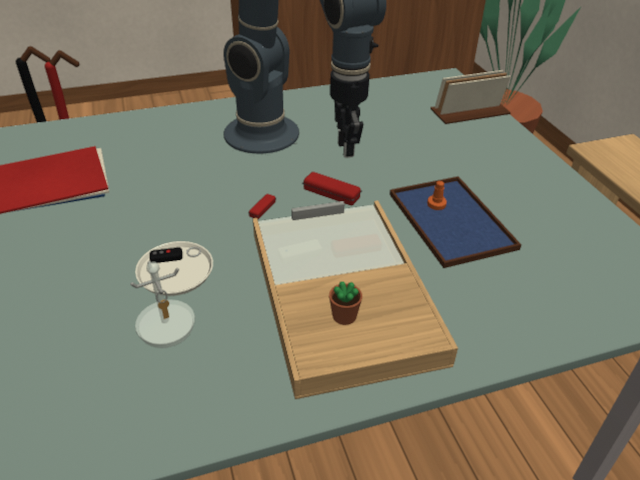

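View pics/n_wrist.png

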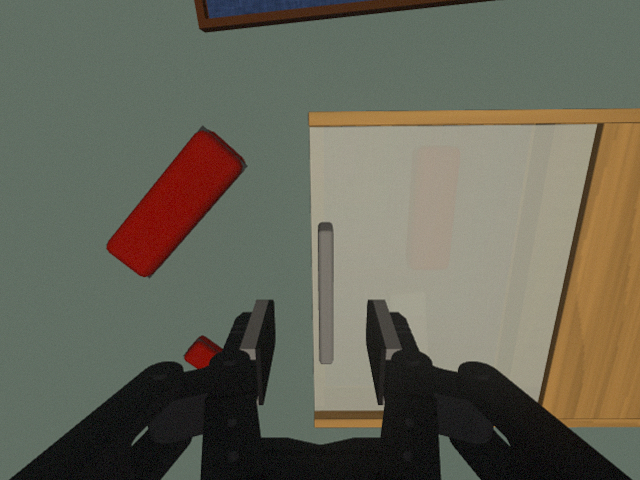

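Cover is shut: the bar is at x 0.461, its starting place, and the case shows through at (435,205). Key is in the dish, stopper stands in the tray, pot and key stand are unmoved.

```bash
python3 -c "
from rig import close_job
print(close_job())"
```

```text
the job is handed in; nothing more can be done
None
```

The job is done and handed in at about 36.5 s; no verdict was reported.

- **Clearing the cover:** Only the stopper and the red middle-sized case were on it; there was no peg or brush. I put both in the tray.
- **Opening:** I slid the cover open about 194.5 mm until it met its stop at about 9 N.
- **Key:** The key lies flat in the white dish, inside the rim.
- **Case:** It lies flat in the box beside the charger, with its top at 34 mm under the 38 mm underside of the cover. I saw no marked place for the case, so I used the space the key had left.
- **Closing:** I slid the cover shut until it met its stop at about 11 N.

**Last checks:**
- The grip bar was back within 0.5 mm of its starting position.
- The case could be seen through the shut cover.
- The stopper was standing in the tray.
- The pot, key stand and look-alikes looked unmoved.
- The gripper was clear of everything.

No check failed or disagreed.

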